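# Check an inductive probe in its calibration post

### The arm

A 6-joint arm with a two-finger parallel gripper is mounted at the origin on a cart in front of the work surface, level with it; the furniture and walls round the work are solid. World frame = base frame: x ahead of the robot, y to its left, z up, the work surface at z = 0. Lengths are in m, angles in rad, forces in N, time in s.
With the tool pointing down it reaches from about 0.4 to 0.825 m from the base axis. Payload 7 kg.
Tool frame: the origin (TCP) lies at the very end of the fingers, on their centre line; the grasp point (between the pads) lies 19 mm behind it (robot.hold_point_z is the distance from the TCP to the grasp point, in m); x points along the fingers, z is the direction in which the jaws open and shut, and the axes are right-handed (so a half turn about x gives the same grasp; the last joint's range is limited). The gripper opens to 85 mm and grips with 20 to 120 N. Pads are 22 mm wide; open, the fingers measure 114 mm over their backs; the gripper's body (76 mm by 85 mm) begins 54 mm behind the grasp point. The pads swing forward as they close: fully open they stand 13 mm farther back than shut.
Start: joints at [1.624, 0.359, 0.012, 0, -1.224, -0.288], TCP at [0.157, 0.656, 0.231] pointing down, gripper open.
Joint ranges: [-3.07, 3.07], [-1.43, 2.12], [-1.02, 1.25], [-3.03, 1.67], [-3.05, -0], [-3.03, 3.03]. Speed limits (rad/s): [2.39, 2.39, 3.01, 3.14, 3.14, 3.14].

### API

Orientations are given as a rotation vector (axis times angle).
In Python, from rig import sense, eyes, ticket, robot gives the robot as it stands.
- The arm moves only by the tool play_rows, never from a script. Its argument "targets" is a list of rows, each a list of 6 numbers: the shift along the tool's x, y, z in mm, then the turn, a rotation vector about the tool's x, y, z in rad. A call has exactly 8 rows; each row is the pose to reach, as a shift and turn from the pose commanded when the call began, along the tool's axes at that moment; what a row does not reach only later rows make up. A row lasts 1/12 s, in which the tool goes at most 41.7 mm and 7.16 degrees, less where a joint would pass 70% of its speed; a pose out of reach is approached as far as the arm can. A call with a gripper value outside its range is refused whole. "grip" is the finger opening in mm, from 0 to 85.4, set as the call begins (left out, the last holds). The fingers move at their own pace and stop on an object; the grip force is fixed at half the most. Time passes only in rows, so rows that repeat a pose let the fingers close, or fill a call up. It gives the time, the measured TCP pose, the force and the opening at its end, in the units of the state.
- sense(): the state, without advancing time (a new reading comes with each control period).
- eyes.read_camera(name): name is "side" or "top" or "wrist"; returns a dict with "frame" (400x640x3 uint8, red, green, blue), "range_z" (400x640 float32, m along the optical axis (not along the pixel's ray), 0 where there is no reading), "intrinsics" (3x3 intrinsics, pixels), "cam_to_world" (4x4, takes a point from camera to world coordinates). Camera axes: x right, y down, z forward; pixel columns grow to the right and rows downward; lengths in m; the calibration is good to about 2 mm. A picture is of the moment at which its call begins.
- ticket.finish_job(): hands the job in, once; it reports no verdict.
Trained networks look in the newest picture that a camera, given by its name, has taken for a name from the list of things; names that differ only in an ending like _2 or _b are one class to them, and where a whole thing is asked for, a point or a joint stands for the part that bears it (a point fixed in the world has none). Each returns a list of dicts, best first, with "confidence" (0 to 1); they miss things now and then, are a little off and sometimes report something else, mostly with a low value. They report only what shows in the picture. A call takes as long as a camera call.
- eyes.find_in(target, camera): "extent" ([left, top, right, bottom] in pixels, round what is visible of it).
- eyes.cut_out(target, camera): "region" (400x640 bool, what is visible of it) and "extent" ([left, top, right, bottom] in pixels, round what is visible of it).
- eyes.pinpoint(target, camera): "location" ([column, row] in pixels: a listed point, or the origin of a listed thing).
The state is a dict: "time_s": time; "joints": joint angles; "joint_velocities": joint speeds; "effort": joint torques, N m; "eef_pos": TCP position; "eef_rot": TCP orientation; "ft_force": force on the tool from outside, world axes, zero at the start; "ft_torque": the same for the moment, N m; "opening": finger opening in m.
Only numpy, scipy, OpenCV 4.12 (cv2) and the standard library are available. Lean on these libraries where they do the work, as an engineer would, in place of code of your own. Each camera call takes 0.05 s, during which the arm holds its last target.

### The job

Set up the probe check: thread the wide steel collar down the hollow post until it is fully home on the shoulder, then the narrow collar fully home on top of it, letting neither drop. Then take the probe out of its wooden stand by its square head, lower its rod upright down the middle of the post's bore without touching the post, until the tip is level with the joint between the two collars. Finish while holding the probe still there in the gripper, centred in the bore and touching nothing else; leave the loupe, the tin and the screwdriver alone.

Things in the scene. Friction and masses are not known exactly. Their poses are not given: they have to be found in the camera images.
- fixture: Steel calibration fixture, fixed to the table: round foot 90 mm across and 10 mm high, on it a shoulder 54 mm across whose top is 24 mm above the table, on that a hollow post of 30 mm outside diameter (27 mm in the top 3 mm) whose top is 70 mm above the table. The bore in the post is 22 mm wide and 46 mm deep, closed below by the shoulder. Origin at the middle of the foot's underside, z up.
- seat (a point): Centre of the shoulder's top face on the post's axis, where the wide collar comes to rest; 24 mm above the table, z up. (Mind the chair between the robot and the table: its fixed upright back crosses from about (0.30, -0.25) to (0.19, 0.14), 70 mm thick, its top 0.22 m above the table.)
- bore_mouth (a point): Centre of the bore's open upper end on the post's axis, 70 mm above the table; z points up out of the bore. The joint between the two seated collars is 30 mm below this point.
- wide_collar: The wide loose steel collar: a plain ring of 60 mm outside diameter, 38 mm hole, 16 mm high, lying flat on the table; about 0.12 kg. Origin at the centre of its underside, z along its axis.
- wide_collar_centre (a point): Centre of the wide collar, half-way up (8 mm above its underside).
- narrow_collar: The narrow loose steel collar: a plain ring of 46 mm outside diameter, 38 mm hole, 16 mm high, lying flat on the table; about 0.05 kg. Origin at the centre of its underside, z along its axis.
- narrow_collar_centre (a point): Centre of the narrow collar, half-way up (8 mm above its underside).
- stand: Wooden probe stand, fixed to the table: an upright block 46 x 46 mm and 66 mm high (foot 60 x 60 x 8 mm) with a vertical hole 13 mm wide and 60 mm deep in the middle of its top. Origin at the centre of its underside, z up.
- probe: The loose probe, about 0.05 kg, 91 mm long: a thin round steel rod of 8 mm diameter and 55 mm length under a square grey head 18 x 18 mm and 36 mm tall (a black button 2 mm high on top). At first it hangs upright in the stand, rod in the hole, the head's underside resting on the stand's top. Origin at the rod's tip, z up along the rod to the head; x and y are square to the head's flat sides.
- probe_head (a point): Centre of the probe's square head, 73 mm above the rod's tip along the rod; the place to grip, on two opposite flat sides. At first 18 mm above the stand's top.
- probe_tip (a point): Tip (lower end) of the probe's rod, on its axis.
- loupe: Bystander: black watchmaker's loupe standing on its eyecup, 34 mm across, 28 mm high. Origin at the centre of its underside. Leave alone.
- tin: Bystander: round light-coloured parts tin, 49 mm across, 17 mm high. Origin at the centre of its underside. Leave alone.
- driver: Bystander: small precision screwdriver lying on the table, 90 mm long, 12 mm thick. Origin at the middle of its underside. Leave alone.

How it is judged:
By the outcome, as a careful person would: the job done as asked, in the order asked, and still so for the second after the job is handed in, while the arm keeps its last pose, push and grip.
It also fails if it takes over 61 s, if anything falls off the work surface, if the arm or the gripper's body presses on something with over 40 N, if the wrist force passes 120 N, or if a joint passes its speed limit or range.

## Working session

There is one attempt and no reset: what is moved stays moved. The work goes in short steps, Python scripts to look and compute and a tool call to move; the robot and the scene stay as the last step left them, time stands still between calls to the robot, and variables do not carry over. Pictures are saved under pics/ and viewed, and the job is handed in when it is done.

Besides the shell and the picture viewer there is one more tool, called after ">>>" as name(argument=value, ...), one argument or row to a line, values as JSON. play_rows: Moves the arm, as the interface text tells. Its arguments: {"type":"object","properties":{"targets":{"type":"array"},"grip":{"type":"number"}},"required":["targets"]}

```bash
ls; mkdir -p pics; cat > h.py <<'E'
import numpy as np, cv2
from scipy.spatial.transform import Rotation as R
from rig import sense, eyes, ticket, robot
def snap(cam,name):
    d=eyes.read_camera(cam); cv2.imwrite(f'pics/{name}.png',d['frame'][:,:,::-1]); return d
def pt(d,u,v,z=None):
    K=d['intrinsics'];T=d['cam_to_world']
    r=np.array([(u-K[0,2])/K[0,0],(v-K[1,2])/K[1,1],1.])
    if z is None:
        zz=d['range_z'][int(round(v)),int(round(u))]; return T[:3,:3]@(r*zz)+T[:3,3]
    w=T[:3,:3]@r; o=T[:3,3]; return o+w*(z-o[2])/w[2]
def proj(d,p):
    K=d['intrinsics'];T=d['cam_to_world']
    c=T[:3,:3].T@(np.asarray(p)-T[:3,3]); q=K@c; return q[:2]/q[2]
def cloud(d):
    K=d['intrinsics'];T=d['cam_to_world'];z=d['range_z']
    v,u=np.mgrid[:z.shape[0],:z.shape[1]]
    P=np.stack([(u-K[0,2])/K[0,0]*z,(v-K[1,2])/K[1,1]*z,z],-1)
    return P@T[:3,:3].T+T[:3,3]
E
python3 - <<'E'
from h import *
np.set_printoptions(precision=4,suppress=True)
s=sense();print(s)
print(R.from_rotvec(s['eef_rot']).as_matrix())
for c in ['top','side','wrist']:
    d=snap(c,c+'0'); print(c,d['cam_to_world'],d['intrinsics'])
    for n in ['fixture','wide_collar','narrow_collar','stand','probe','loupe','tin','driver']:
        r=eyes.find_in(n,c); print(n,[(np.round(x['extent']),round(x['confidence'],2)) for x in r[:2]])
E
```

```text
pics
{'time_s': 0.0, 'joints': array([ 1.6241,  0.3594,  0.0111, -0.0004, -1.2241, -0.2881]), 'joint_velocities': array([-0.0012, -0.0001,  0.0003, -0.0002,  0.0009,  0.0001]), 'effort': array([  0.0014, -58.3318,  29.3423,   6.9368,  -0.006 ,  -0.    ]), 'eef_pos': array([0.1569, 0.656 , 0.2304]), 'eef_rot': array([ 1.3788,  1.0876, -1.3809]), 'ft_force': array([ 0.1376, -0.2092,  0.213 ]), 'ft_torque': array([ 0.0441,  0.0057, -0.0036]), 'opening': 0.08530226917985576}
[[-0.0003  0.9725 -0.2327]
 [-0.0016 -0.2327 -0.9725]
 [-1.      0.0001  0.0017]]
top [[ 0.0487 -0.9776  0.2048  0.3572]
 [-0.9988 -0.0464  0.0159 -0.0391]
 [-0.006  -0.2053 -0.9787  1.1616]
 [ 0.      0.      0.      1.    ]] [[520.9313   0.     326.3513]
 [  0.     520.9313 200.5787]
 [  0.       0.       1.    ]]
fixture [(array([365., 162., 383., 181.]), 0.71), (array([319., 193., 360., 230.]), 0.68)]
wide_collar [(array([258., 239., 287., 269.]), 0.63)]
narrow_collar [(array([394., 260., 433., 269.]), 0.25)]
stand [(array([218., 206., 250., 240.]), 0.57), (array([419., 170., 442., 193.]), 0.33)]
probe [(array([2
[... 477 characters left out ...]
89., 352., 226.]), 0.87)]
wide_collar [(array([244., 188., 269., 209.]), 0.81)]
narrow_collar [(array([279., 219., 302., 244.]), 0.69)]
stand [(array([251., 147., 281., 180.]), 0.83)]
probe [(array([254., 135., 264., 155.]), 0.58), (array([246., 188., 270., 207.]), 0.28)]
loupe [(array([379., 203., 393., 223.]), 0.7)]
tin []
driver [(array([329., 277., 354., 301.]), 0.57)]
wrist [[-0.2335 -0.9295 -0.2854  0.2289]
 [-0.9724  0.223   0.0694  0.64  ]
 [-0.0009  0.2937 -0.9559  0.3739]
 [ 0.      0.      0.      1.    ]] [[323.2021   0.     319.2527]
 [  0.     323.2021 198.9947]
 [  0.       0.       1.    ]]
fixture []
wide_collar []
narrow_collar []
stand []
probe []
loupe []
tin []
driver []
```

View pics/top0.png

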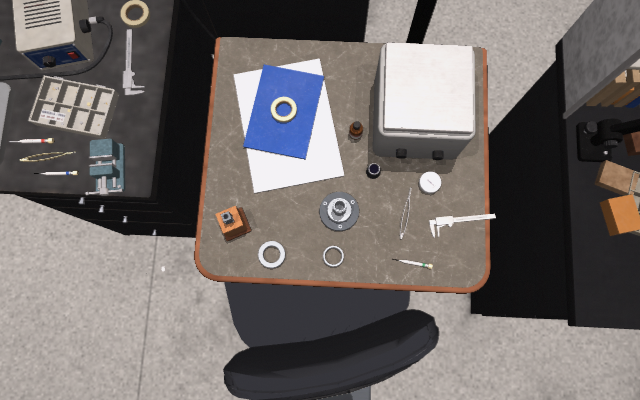

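View pics/side0.png

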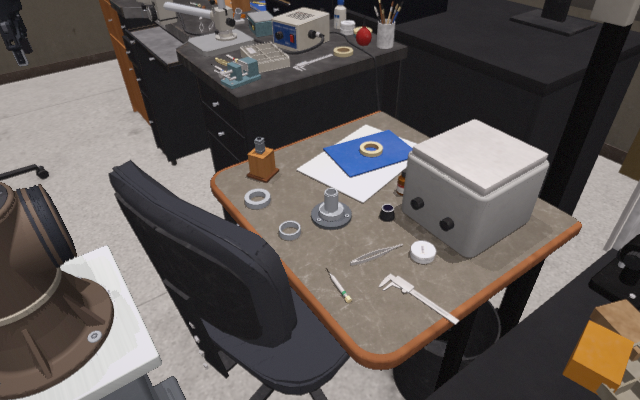

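```bash
python3 - <<'E'
from h import *
np.set_printoptions(precision=4,suppress=True)
for c in ['top','side']:
    d=eyes.read_camera(c); np.savez(f'{c}0.npz',**d); P=cloud(d)
    for n in ['fixture','seat','bore_mouth','wide_collar','wide_collar_centre','narrow_collar','narrow_collar_centre','stand','probe','probe_head','loupe','tin','driver']:
        r=eyes.pinpoint(n,c)
        for x in r[:2]:
            u,v=x['location']; z={'bore_mouth':.07,'seat':.024,'wide_collar_centre':.008,'narrow_collar_centre':.008,'probe_head':.084,'probe':.011}.get(n,0)
            print(c,n,np.round([u,v]),round(x['confidence'],2),pt(d,u,v,z))
    img=d['frame']
    box=(180,150,460,290) if c=='top' else (220,110,440,320)
    cr=img[box[1]:box[3],box[0]:box[2]]
    f=2.8
    cv2.imwrite(f'pics/{c}_crop.png',cv2.resize(cr,None,fx=f,fy=f,interpolation=cv2.INTER_CUBIC)[:,:,::-1])
E
```

```text
top fixture [337. 211.] 0.69 [ 0.5768 -0.0458  0.    ]
top fixture [338. 208.] 0.34 [ 0.5837 -0.0485  0.    ]
top seat [342. 207.] 0.88 [ 0.5817 -0.0566  0.024 ]
top bore_mouth [338. 209.] 0.82 [ 0.568  -0.0469  0.07  ]
top wide_collar [272. 252.] 0.74 [0.4762 0.0948 0.    ]
top wide_collar_centre [275. 253.] 0.73 [0.4755 0.0874 0.008 ]
top wide_collar_centre [334. 254.] 0.62 [ 0.4782 -0.0437  0.008 ]
top narrow_collar [334. 258.] 0.48 [ 0.47   -0.0443  0.    ]
top narrow_collar_centre [228. 217.] 0.53 [0.5506 0.2    0.008 ]
top narrow_collar_centre [337. 256.] 0.47 [ 0.4757 -0.0507  0.008 ]
top stand [233. 219.] 0.65 [0.547  0.1885 0.    ]
top probe [230. 221.] 0.49 [0.5412 0.1941 0.011 ]
top probe_head [228. 217.] 0.61 [0.5372 0.1838 0.084 ]
top loupe [370. 170.] 0.71 [ 0.677  -0.1177  0.    ]
top loupe [270. 255.] 0.2 [0.4713 0.0996 0.    ]
top tin [370. 170.] 0.65 [ 0.6763 -0.1175  0.    ]
top tin [428. 185.] 0.61 [ 0.6478 -0.2519  0.    ]
top driver [370. 169.] 0.57 [ 0.6791 -0.1168  0.    ]
top driver [410. 264.] 0.51 [ 0.4646 -0.2134  0.    ]
side fixture [332. 219.] 0.85 [ 0.5732 -0.0569  0.    ]
side seat [325. 209.] 0.56 [ 0.5636 -0.0462  0.024 ]
side bore_mouth [335. 188.] 0.57 [ 0.5894 -0.0459  0.07  ]
side wide_collar [257. 201.] 0.81 [0.4704 0.0955 0.    ]
side wide_collar [333. 192.] 0.74 [0.6333 0.0182 0.    ]
side wide_collar_centre [258. 198.] 0.94 [0.4726 0.0949 0.008 ]
side narrow_collar [291. 233.] 0.69 [ 0.4754 -0.0423  0.    ]
side narrow_collar_centre [289. 229.] 0.55 [ 0.4745 -0.0366  0.008 ]
side stand [265. 176.] 0.55 [0.5359 0.1734 0.    ]
side probe [263. 142.] 0.39 [0.6033 0.3048 0.011 ]
side probe_head [260. 142.] 0.51 [0.5427 0.1966 0.084 ]
side loupe [385. 216.] 0.7 [ 0.6717 -0.1213  0.    ]
side tin [422. 254.] 0.83 [ 0.6526 -0.2513  0.    ]
side tin [386. 218.] 0.16 [ 0.6718 -0.1255  0.    ]
side driver [335. 281.] 0.54 [ 0.4721 -0.2039  0.    ]
```

View pics/top_crop.png

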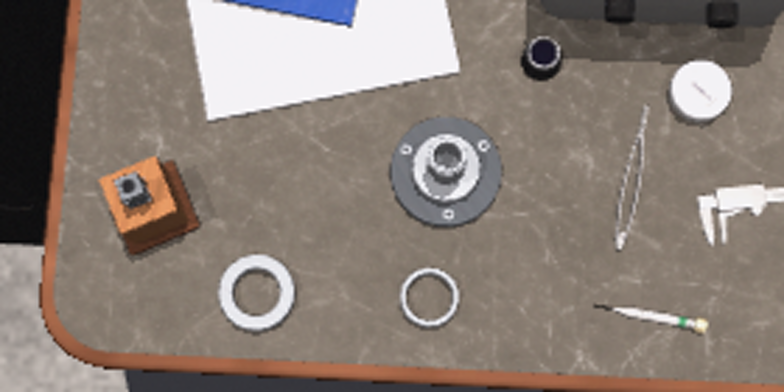

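```bash
cat > m.py <<'E'
from h import *
np.set_printoptions(precision=4,suppress=True)
def circ(p):
    A=np.c_[2*p,np.ones(len(p))];b=(p**2).sum(1);x=np.linalg.lstsq(A,b,rcond=None)[0];return x[:2],np.sqrt(x[2]+x[:2]@x[:2])
def minrect(p):
    r=cv2.minAreaRect((p*1000).astype(np.float32));return r
E
python3 - <<'E'
from m import *
for c in ['top','side']:
    d=dict(np.load(f'{c}0.npz'));P=cloud(d).reshape(-1,3)
    T=P[(abs(P[:,0]-.55)<.12)&(abs(P[:,1])<.3)&(abs(P[:,2])<.006)];print(c,'table',np.median(T[:,2]),T[:,2].std())
    def sel(cx,cy,r,lo,hi):
        return P[(np.hypot(P[:,0]-cx,P[:,1]-cy)<r)&(P[:,2]>lo)&(P[:,2]<hi)]
    for n,cx,cy,r,lo,hi in [('wide',.474,.095,.05,.012,.022),('narrow',.475,-.044,.04,.01,.022),('foot',.576,-.052,.07,.006,.014),('shoulder',.576,-.052,.05,.019,.028),('posttop',.576,-.052,.03,.063,.076),('standtop',.543,.188,.06,.062,.07),('head',.543,.188,.04,.095,.11),('standfoot',.543,.188,.07,.004,.012)]:
        s=sel(cx,cy,r,lo,hi)
        if len(s)<4: print(n,len(s));continue
        print(n,len(s),s.mean(0),'mid',(s.min(0)+s.max(0))/2,'ext',s.max(0)-s.min(0),minrect(s[:,:2]),'encl',cv2.minEnclosingCircle((s[:,:2]*1000).astype(np.float32)))
E
```

```text
top table -0.0003345268475325458 0.002371391063675189
wide 308 [0.4717 0.0952 0.0153] mid [0.4715 0.0955 0.0166] ext [0.0582 0.0583 0.0091] ((471.57305908203125, 94.5516128540039), (57.39841842651367, 57.927452087402344), 55.32638931274414) encl ((471.74945068359375, 94.98713684082031), 29.842439651489258)
narrow 106 [ 0.4743 -0.0415  0.0146] mid [ 0.4745 -0.0412  0.0146] ext [0.0426 0.0444 0.0087] ((474.6941223144531, -41.12945556640625), (42.41718292236328, 44.1025390625), 2.287412166595459) encl ((474.7901306152344, -41.38880157470703), 22.945091247558594)
foot 696 [ 0.5752 -0.0501  0.0094] mid [ 0.5695 -0.049   0.0099] ext [0.1078 0.0882 0.0077] ((578.0706787109375, -50.226104736328125), (88.27429962158203, 95.47272491455078), 63.38107681274414) encl ((569.3287353515625, -56.40142822265625), 55.012081146240234)
shoulder 285 [ 0.5737 -0.0495  0.0231] mid [ 0.5768 -0.0505  0.0234] ext [0.0535 0.0515 0.0087] ((576.8536987304688, -50.783538818359375), (53.30070877075195, 51.07492446899414), 2.787858486175537) encl ((577.0738525390625, -49.76747512817383), 27.030305862426758)
posttop 
[... 2443 characters left out ...]
xt [0.0607 0.0562 0.0078] ((535.6453857421875, 184.30809020996094), (49.83403778076172, 49.00490188598633), 25.547584533691406) encl ((534.324951171875, 182.80825805664062), 32.124244689941406)
head 54 [0.5338 0.1814 0.1007] mid [0.5351 0.1816 0.1   ] ext [0.0226 0.0209 0.0096] ((535.7152099609375, 183.270751953125), (18.832338333129883, 19.583812713623047), 25.32306480407715) encl ((534.7095336914062, 182.30657958984375), 11.667560577392578)
standfoot 157 [0.5286 0.1686 0.0078] mid [0.5469 0.176  0.008 ] ext [0.1015 0.0658 0.0079] ((551.7501831054688, 190.310302734375), (98.80073547363281, 59.4774169921875), 25.546415328979492) encl ((548.7247924804688, 188.70751953125), 52.901798248291016)
```

```bash
cat > go.py <<'E'
from m import *
import sys
def want(phi):
    z=np.array([np.cos(phi),np.sin(phi),0]);x=np.array([0,0,-1.]);y=np.cross(z,x);return np.c_[x,y,z]
def plan(p,phi=np.deg2rad(-63)):
    s=sense();R0=R.from_rotvec(s['eef_rot']).as_matrix()
    sh=R0.T@(np.array(p)-s['eef_pos'])*1000; rv=R.from_matrix(R0.T@want(phi)).as_rotvec()
    print('t',round(s['time_s'],2),'pos',s['eef_pos'],'open',round(s['opening']*1000,1),'F',s['ft_force'],'shift',np.round(sh,1),'rot',np.round(rv,3)); return s
if __name__=='__main__': 
    a=[float(v) for v in sys.argv[1:]]; plan(a[:3],*( [np.deg2rad(a[3])] if len(a)>3 else []))
E
python3 go.py .471 .095 .15; python3 go.py .471 .095 .2
```

```text
t 2.75 pos [0.1571 0.6565 0.2313] open 85.4 F [ 0.3581 -0.6467 -0.4705] shift [ 81.3 435.9 473. ] rot [-0.706 -0.    -0.   ]
t 2.75 pos [0.1571 0.6565 0.2313] open 85.4 F [ 0.3581 -0.6467 -0.4705] shift [ 31.3 435.9 473. ] rot [-0.706 -0.    -0.   ]
```

>>> play_rows(
  targets=[
    [0,14,15,0,0,0],
    [2,40,43,-0.05,0,0],
    [3,68,73,-0.12,0,0],
    [5,96,103,-0.2,0,0],
    [7,124,133,-0.28,0,0],
    [9,152,163,-0.36,0,0],
    [11,180,193,-0.44,0,0],
    [13,208,223,-0.52,0,0],
  ],
)

```text
time_s: 3.42
eef_pos: [0.308, 0.3894, 0.2185]
eef_rot: [0.994, 1.333, -0.993]
ft_force: [1.0, 0.1, 0.2]
opening: 0.0855
```

```bash
python3 go.py .471 .095 .15
```

```text
t 3.42 pos [0.308  0.3894 0.2185] open 85.5 F [1.0467 0.069  0.2252] shift [ 68.4  72.1 328.7] rot [-0.182 -0.001 -0.001]
```

>>> play_rows(
  targets=[
    [4,9,38,-0.05,0,0],
    [12,18,79,-0.1,0,0],
    [20,27,120,-0.15,0,0],
    [30,36,161,-0.182,0,0],
    [40,45,202,-0.182,0,0],
    [50,54,243,-0.182,0,0],
    [60,63,284,-0.182,0,0],
    [68,72,318,-0.182,0,0],
  ],
)

```text
time_s: 4.08
eef_pos: [0.4653, 0.1065, 0.1509]
eef_rot: [0.859, 1.394, -0.857]
ft_force: [1.8, 0.3, -0.4]
opening: 0.0854
```

```bash
cat > w.py <<'E'
from go import *
d=snap('wrist',sys.argv[1]); s=plan([.471,.095,.1]); np.savez('w.npz',**d)
for n in sys.argv[2:]:
    r=eyes.cut_out(n,'wrist')
    for x in r[:1]:
        m=x['region']; P=cloud(d)[m]; hz=np.percentile(P[:,2],80); Q=P[abs(P[:,2]-hz)<.004]
        c=cv2.minEnclosingCircle((Q[:,:2]*1000).astype(np.float32))
        print(n,round(x['confidence'],2),x['extent'],'z',hz,'encl',c,'rect',minrect(Q[:,:2]))
E
python3 w.py w1 wide_collar
```

```text
t 4.13 pos [0.4666 0.1013 0.1488] open 85.1 F [ 3.3556 -3.1904 -0.8643] shift [48.9  1.2  7.6] rot [-0.007  0.001  0.003]
wide_collar 0.67 [300.1, 148.2, 369.2, 218.2] z 0.016180145472984575 encl ((471.7459411621094, 96.74029541015625), 29.78351593017578) rect ((471.83416748046875, 96.79227447509766), (58.76934051513672, 58.57841491699219), 88.60759735107422)
```

View pics/w1.png

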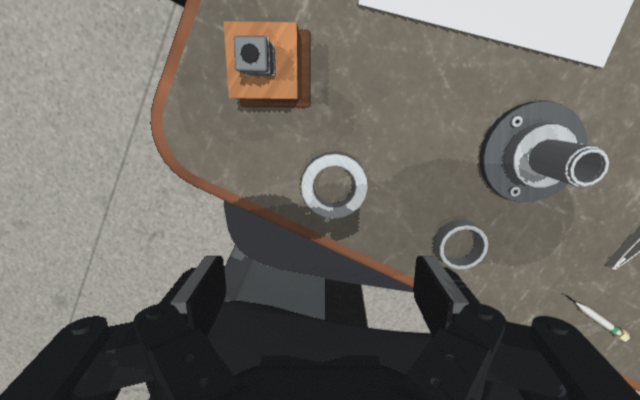

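```bash
python3 - <<'E'
from m import *
d=dict(np.load('w.npz'));P=cloud(d)
s=P[250:330,180:225].reshape(-1,3); s=s[(s[:,2]>.1)]; print(len(s),s[:,2].min() if len(s) else None)
s=P[250:330,415:470].reshape(-1,3); s=s[(s[:,2]>.1)]; print(len(s),s[:,2].min() if len(s) else None)
for u,v in [(213,262),(205,285),(195,310),(425,262),(432,285)]: print(u,v,P[v,u])
def sel(cx,cy,r,lo,hi):
    Q=P.reshape(-1,3);return Q[(np.hypot(Q[:,0]-cx,Q[:,1]-cy)<r)&(Q[:,2]>lo)&(Q[:,2]<hi)]
for n,cx,cy,r,lo,hi in [('narrow',.475,-.044,.04,.01,.022),('shoulder',.576,-.052,.05,.019,.028),('posttop',.576,-.052,.03,.066,.076),('foot',.576,-.052,.06,.008,.014),('standtop',.543,.188,.06,.062,.07),('head',.543,.188,.04,.098,.106)]:
    s=sel(cx,cy,r,lo,hi)
    if len(s)>4: print(n,len(s),minrect(s[:,:2]),cv2.minEnclosingCircle((s[:,:2]*1000).astype(np.float32)))
E
```

```text
2846 0.16347955688219912
3318 0.16391260584461334
213 262 [0.4552 0.1515 0.1751]
205 285 [0.4533 0.1496 0.1881]
195 310 [0.4507 0.1483 0.1991]
425 262 [0.494  0.0743 0.1749]
432 285 [0.49   0.0722 0.1849]
narrow 787 ((474.1514587402344, -39.11985778808594), (45.845619201660156, 45.17607498168945), 44.13743591308594) ((474.6020202636719, -39.53823471069336), 23.35845947265625)
shoulder 1888 ((575.82861328125, -44.92547607421875), (53.32316207885742, 47.696956634521484), 12.091385841369629) ((576.498046875, -47.60188293457031), 27.203563690185547)
posttop 711 ((576.2556762695312, -47.22324752807617), (28.693294525146484, 28.02956199645996), 63.2606315612793) ((576.288818359375, -47.398094177246094), 15.023454666137695)
foot 4177 ((576.1726684570312, -46.04884338378906), (88.81126403808594, 85.26915740966797), 16.774871826171875) ((576.5635986328125, -48.3188591003418), 45.31282424926758)
standtop 3922 ((536.3665771484375, 186.24755859375), (46.086822509765625, 46.31529235839844), 26.443241119384766) ((536.4027099609375, 186.22265625), 32.27811050415039)
head 1188 ((536.21484375, 186.13168334960938), (18.1966552734375, 18.33399772644043), 25.721134185791016) ((536.1123046875, 185.97230529785156), 11.960759162902832)
```

```bash
python3 go.py .4715 .0955 .07
```

```text
t 4.18 pos [0.4656 0.1035 0.1494] open 85.2 F [-1.1284  0.9376 -0.883 ] shift [79.4  1.9  9.8] rot [-0.01   0.001  0.003]
```

>>> play_rows(
  targets=[
    [15,2,10,0,0,0],
    [35,2,10,0,0,0],
    [55,2,10,0,0,0],
    [70,2,10,0,0,0],
    [79,2,10,0,0,0],
    [79,2,10,0,0,0],
    [79,2,10,0,0,0],
    [79,2,10,0,0,0],
  ],
)

```text
time_s: 4.85
eef_pos: [0.4717, 0.1009, 0.0728]
eef_rot: [0.859, 1.394, -0.857]
ft_force: [0.3, 0.0, -0.1]
opening: 0.085
```

```bash
python3 w.py w2 wide_collar; python3 go.py .4715 .0955 .0;python3 - <<'E'
from m import *
d=dict(np.load('w.npz'));P=cloud(d)
def sel(cx,cy,r,lo,hi):
    Q=P.reshape(-1,3);return Q[(np.hypot(Q[:,0]-cx,Q[:,1]-cy)<r)&(Q[:,2]>lo)&(Q[:,2]<hi)]
for n,cx,cy,r,lo,hi in [('wide',.472,.095,.04,.012,.02),('narrow',.475,-.044,.04,.01,.022),('posttop',.576,-.052,.03,.066,.076),('foot',.576,-.052,.06,.008,.014),('standtop',.543,.188,.06,.062,.07),('head',.543,.188,.04,.098,.106)]:
    s=sel(cx,cy,r,lo,hi)
    if len(s)>4: print(n,len(s),minrect(s[:,:2]),cv2.minEnclosingCircle((s[:,:2]*1000).astype(np.float32)))
E
```

```text
t 4.9 pos [0.4717 0.1009 0.0729] open 85.3 F [0.0129 0.2773 0.4988] shift [-27.1  -3.3   4.9] rot [-0.003 -0.    -0.002]
wide_collar 0.67 [281.7, 173.6, 372.0, 261.5] z 0.01612439657222247 encl ((471.53778076171875, 96.69561767578125), 29.883399963378906) rect ((471.7442932128906, 96.78971099853516), (58.803855895996094, 59.00212860107422), 69.87421417236328)
t 4.95 pos [0.4717 0.1009 0.0729] open 85.2 F [-0.0693  0.0426 -0.0834] shift [72.9 -2.8  4.7] rot [-0.004 -0.    -0.002]
wide 3649 ((471.7740478515625, 96.70684814453125), (59.06521224975586, 59.11151123046875), 2.370490074157715) ((471.53778076171875, 96.69561767578125), 29.883399963378906)
narrow 990 ((481.16259765625, -41.2353515625), (46.82145690917969, 30.9262638092041), 76.87077331542969) ((474.8323669433594, -39.85117721557617), 23.554109573364258)
foot 6620 ((570.1226806640625, -40.91796875), (89.3944091796875, 71.18453979492188), 41.66149139404297) ((575.8667602539062, -47.87864685058594), 45.34196853637695)
standtop 6664 ((533.9224853515625, 185.2854766845703), (41.33257293701172, 46.98731994628906), 26.177940368652344) ((534.117431640625, 184.93460083007812), 30.739032745361328)
head 3578 ((535.8836669921875, 185.7595977783203), (17.88579559326172, 18.532882690429688), 26.686630249023438) ((535.9509887695312, 185.81468200683594), 12.088608741760254)
```

View pics/w2.png

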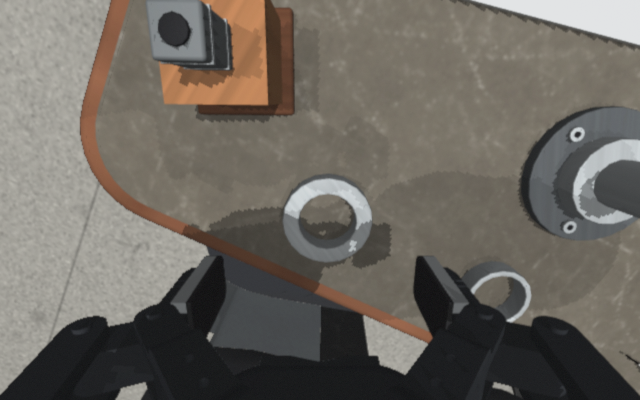

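```bash
python3 - <<'E'
from m import *
d=dict(np.load('w.npz'));P=cloud(d);s=sense();R0=R.from_rotvec(s['eef_rot']).as_matrix()
Q=(P-s['eef_pos'])@R0*1000
print((d['cam_to_world'][:3,3]-s['eef_pos'])@R0, R0.T@d['cam_to_world'][:3,:3])
for v in (262,268,275,285,295):
    row=Q[v];ok=(row[:,0]<0)&(row[:,0]>-60)
    L=np.where(ok[:319])[0];Rr=np.where(ok[319:])[0]+319
    print(v,L.max(),Q[v,L.max()-1],Rr.min(),Q[v,Rr.min()+1])
E
```

```text
[-0.1424  0.0745 -0.0014] [[ 0.0005 -0.2937  0.9559]
 [-0.0006 -0.9559 -0.2937]
 [ 1.     -0.0004 -0.0007]]
262 223 [-15.3671   6.6358 -44.0447] 416 [-14.4408   6.1117  41.5693]
268 224 [-14.8296   3.3972 -44.0457] 415 [-142.4238   74.4895   -1.385 ]
275 224 [-16.0319   0.6108 -43.9483] 415 [-15.6955   0.3872  41.2701]
285 225 [-15.571   -4.7015 -44.1004] 414 [-14.7424  -5.2443  41.5838]
295 225 [-17.5523  -8.5325 -43.8751] 414 [-17.046   -8.8926  41.2479]
```

>>> play_rows(
  targets=[
    [10,-2.5,5,0,0,0],
    [25,-2.5,5,0,0,0],
    [40,-2.5,5,0,0,0],
    [52,-2.5,5,0,0,0],
    [62,-2.5,5,0,0,0],
    [70,-2.5,5,0,0,0],
    [73.5,-2.5,5,0,0,0],
    [73.5,-2.5,5,0,0,0],
  ],
  grip=78,
)

```text
time_s: 5.62
eef_pos: [0.471, 0.0947, -0.0019]
eef_rot: [0.858, 1.395, -0.859]
ft_force: [0.2, 0.4, -0.2]
opening: 0.0781
```

```bash
python3 go.py .4717 .0953 0
```

```text
t 5.62 pos [ 0.471   0.0947 -0.0019] open 78.1 F [ 0.2163  0.4152 -0.2095] shift [-1.9  0.9 -0.2] rot [-0.004  0.     0.001]
```

>>> play_rows(
  targets=[
    [-0.5,0,0,0,0,0],
    [-1,0,0,0,0,0],
    [-1,0,0,0,0,0],
    [-1,0,0,0,0,0],
    [-1,0,0,0,0,0],
    [-1,0,0,0,0,0],
    [-1,0,0,0,0,0],
    [-1,0,0,0,0,0],
  ],
  grip=50,
)

```text
time_s: 6.28
eef_pos: [0.4717, 0.0951, 0.0005]
eef_rot: [0.859, 1.394, -0.857]
ft_force: [-0.9, 0.2, 5.6]
opening: 0.0565
```

```bash
python3 go.py .576 -.05 0.12; python3 go.py .471 .0947 0.12
```

```text
t 6.28 pos [0.4717 0.0951 0.0005] open 56.5 F [-0.9063  0.1673  5.6439] shift [-119.5   28.   176.5] rot [-0.004 -0.    -0.002]
t 6.28 pos [0.4717 0.0951 0.0005] open 56.5 F [-0.9063  0.1673  5.6439] shift [-119.5   -0.6    0. ] rot [-0.004 -0.    -0.002]
```

>>> play_rows(
  targets=[
    [-1,0,0,0,0,0],
    [-3,0,0,0,0,0],
    [-6,0,0,0,0,0],
    [-10,0,0,0,0,0],
    [-15,0,0,0,0,0],
    [-20,0,0,0,0,0],
    [-25,0,0,0,0,0],
    [-25,0,0,0,0,0],
  ],
)

```text
time_s: 6.95
eef_pos: [0.4717, 0.0951, 0.0256]
eef_rot: [0.86, 1.394, -0.857]
ft_force: [0.3, 0.7, -0.8]
opening: 0.0567
```

```bash
python3 w.py w3; python3 - <<'E'
from h import *
d=snap('side','s3');im=d['frame'][150:250,200:360];cv2.imwrite('pics/s3c.png',cv2.resize(im,None,fx=5,fy=5,interpolation=cv2.INTER_CUBIC)[:,:,::-1])
E
```

```text
t 7.0 pos [0.4715 0.095  0.0251] open 56.6 F [-0.3168 -0.4496 -1.15  ] shift [-74.9  -0.4  -0.2] rot [-0.004 -0.    -0.001]
```

View pics/w3.png

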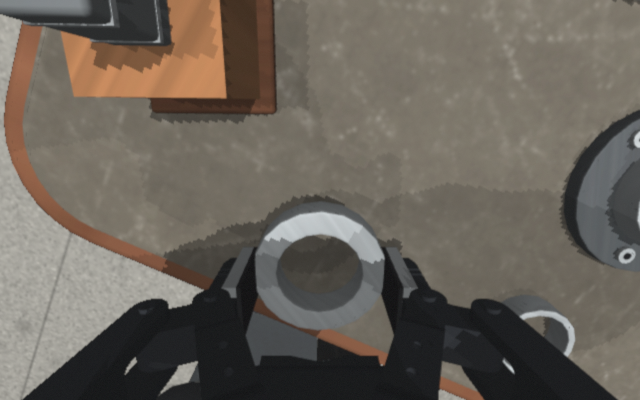

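View pics/s3c.png

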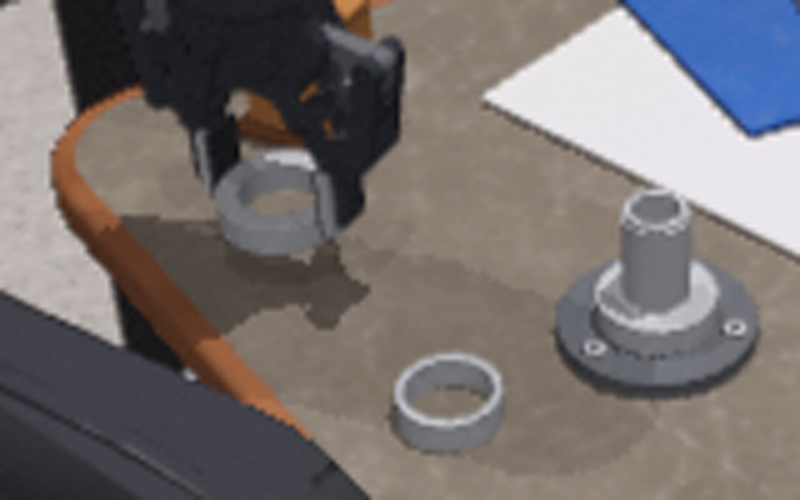

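```bash
cat > held.py <<'E'
from go import *
def held(d,vmin,vmax,umin,umax,r=.045,rin=None,below=.06):
    s=sense();R0=R.from_rotvec(s['eef_rot']).as_matrix();P=cloud(d);Q=((P-s['eef_pos'])@R0*1000)[vmin:vmax,umin:umax].reshape(-1,3)
    return Q
E
python3 - <<'E'
from held import *
d=dict(np.load('w.npz'));s=sense();R0=R.from_rotvec(s['eef_rot']).as_matrix()
Q=((cloud(d)-s['eef_pos'])@R0*1000)[195:335,250:392].reshape(-1,3)
Q=Q[(np.abs(Q[:,2])<33)&(abs(Q[:,1])<45)&(Q[:,0]<15)&(Q[:,0]>-25)]
h,e=np.histogram(Q[:,0],bins=np.arange(-25,16,2));print(h,e)
m=e[h.argmax()]+1
T=Q[abs(Q[:,0]-m)<3]
A=np.c_[T[:,1:],np.ones(len(T))];c=np.linalg.lstsq(A,T[:,0],rcond=None)[0];print('plane',c,len(T))
print('encl',cv2.minEnclosingCircle(T[:,1:].astype(np.float32)),T.mean(0),T.min(0),T.max(0))
E
```

```text
[ 111  112  114  552 6571  773  416  416  360  351  329  178   18    0
    0    0    0    0    0    0] [-25 -23 -21 -19 -17 -15 -13 -11  -9  -7  -5  -3  -1   1   3   5   7   9
  11  13  15]
plane [  0.0003   0.0004 -15.9846] 7896
encl ((2.828432083129883, -0.8294239044189453), 32.23822021484375) [-15.9841   3.3661  -1.2704] [-18.9845 -28.3325 -31.9286] [-13.0075  31.1637  30.1989]
```

>>> play_rows(
  targets=[
    [-12,0,0,0,0,0],
    [-30,1,5,0,0,0],
    [-48,4,20,0,0,0],
    [-62,8,43,0,0,0],
    [-72,12,70,0,0,0],
    [-75,16,98,0,0,0],
    [-75,20,126,0,0,0],
    [-75,23,150,0,0,0],
  ],
)

```text
time_s: 7.72
eef_pos: [0.5601, -0.0302, 0.0994]
eef_rot: [0.859, 1.394, -0.858]
ft_force: [-0.3, 0.6, -0.7]
opening: 0.0568
```

```bash
python3 go.py .5755 -.0504 .1
```

```text
t 7.72 pos [ 0.5601 -0.0302  0.0994] open 56.8 F [-0.2996  0.5833 -0.652 ] shift [-0.5  4.7 25. ] rot [-0.004  0.    -0.   ]
```

>>> play_rows(
  targets=[
    [0,2,12,0,0,0],
    [0,3.5,20,0,0,0],
    [0,4,25,0,0,0],
    [0,4,26,0,0,0],
    [0,4,26,0,0,0],
    [0,4,26,0,0,0],
    [0,4,26,0,0,0],
    [0,4,26,0,0,0],
  ],
)

```text
time_s: 8.38
eef_pos: [0.5743, -0.0496, 0.0995]
eef_rot: [0.858, 1.395, -0.858]
ft_force: [-0.0, 0.6, -1.7]
opening: 0.0569
```

```bash
python3 w.py w4;python3 go.py .5755 -.0504 .1; python3 - <<'E'
from h import *
d=snap('side','s4');np.savez('s4.npz',**d);im=d['frame'][120:250,240:420];cv2.imwrite('pics/s4c.png',cv2.resize(im,None,fx=4,fy=4,interpolation=cv2.INTER_CUBIC)[:,:,::-1])
E
```

```text
t 8.43 pos [ 0.5743 -0.0497  0.0995] open 56.7 F [-0.1232  0.4769 -1.0543] shift [  -0.5  -26.9 -175.7] rot [-0.003  0.    -0.   ]
t 8.43 pos [ 0.5743 -0.0497  0.0995] open 56.7 F [-0.1232  0.4769 -1.0543] shift [-0.5  0.7  1.2] rot [-0.003  0.    -0.   ]
```

View pics/w4.png

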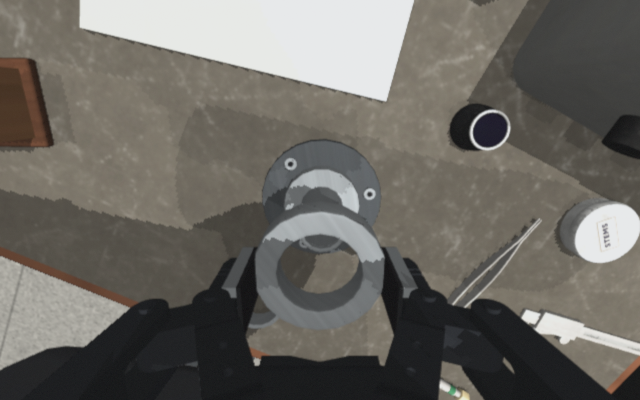

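View pics/s4c.png

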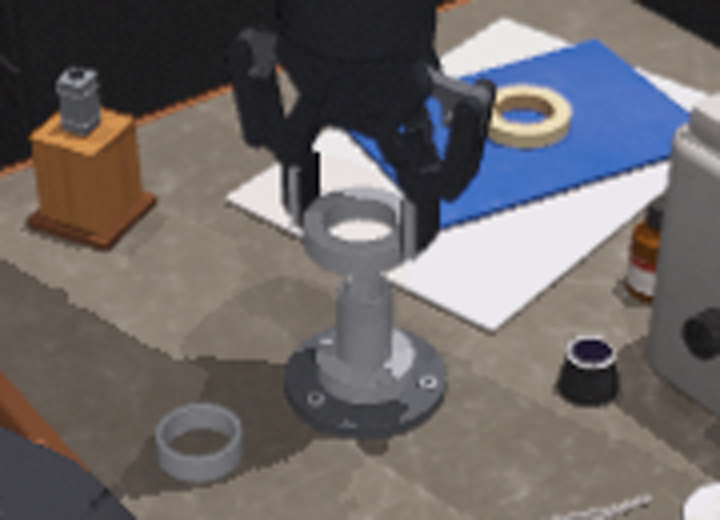

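```bash
cat > rel.py <<'E'
from go import *
# robust circle fit of known radius
from scipy.optimize import least_squares
def fitcirc(p,r,c0):
    # p: boundary points
    return least_squares(lambda c:np.hypot(p[:,0]-c[0],p[:,1]-c[1])-r,c0,loss='soft_l1',f_scale=1.).x
def boundary(Q,c0,nb=72,outer=True):
    d=Q-c0;a=np.arctan2(d[:,1],d[:,0]);r=np.hypot(*d.T);k=((a+np.pi)/(2*np.pi)*nb).astype(int)%nb
    out=[]
    for i in range(nb):
        m=k==i
        if m.sum(): j=np.where(m)[0][r[m].argmax() if outer else r[m].argmin()];out.append(Q[j])
    return np.array(out)
def fit(P,lo,hi,c0,r,rmax):
    Q=P[(P[:,2]>lo)&(P[:,2]<hi)][:,:2]*1000;c=np.array(c0,float)
    Q=Q[np.hypot(*(Q-c).T)<rmax]
    for _ in range(4):
        B=boundary(Q,c);rr=np.hypot(*(B-c).T);B=B[abs(rr-r)<6];
        c=fitcirc(B,r,c)
    rr=np.hypot(*(B-c).T);return c,len(B),rr.std(),rr.mean()
if __name__=='__main__':
    f=sys.argv[1];c0=[float(sys.argv[2]),float(sys.argv[3])]
    P=cloud(dict(np.load(f))).reshape(-1,3)
    print('foot',fit(P,.0075,.0125,[576,-50],45,50))
    print('shoulder',fit(P,.021,.027,[576,-50],27,31))
    print('post',fit(P,.068,.073,[576,-50],14,18))
    if len(sys.argv)>4:
        z=float(sys.argv[4]);print('collar',fit(P,z-.003,z+.003,c0,float(sys.argv[5]),float(sys.argv[5])+4))
E
for f in w.npz s4.npz; do echo $f; python3 rel.py $f 575 -50 .1155 30; done
```

```text
w.npz
foot (array([576.7968, -48.3723]), 62, np.float64(0.25636094502244566), np.float64(44.53289786700331))
shoulder (array([576.4125, -48.4639]), 40, np.float64(0.3006721326565771), np.float64(26.850159401966767))
post (array([577.8371, -47.8033]), 26, np.float64(0.42468620644815813), np.float64(13.954466228965279))
collar (array([574.3636, -48.0074]), 72, np.float64(0.9662519882988801), np.float64(29.74698528668239))
s4.npz
foot (array([575.3231, -50.3418]), 63, np.float64(1.2437241557133274), np.float64(43.878380246009705))
shoulder (array([575.9956, -49.9383]), 46, np.float64(1.5873585700636335), np.float64(25.735522102942117))
post (array([576.0304, -50.0842]), 37, np.float64(1.3173603302573238), np.float64(12.618291837221346))
collar (array([573.1802, -50.4105]), 54, np.float64(1.6303730266391854), np.float64(29.16145784996558))
```

>>> play_rows(
  targets=[
    [0,2,1,0,0,0],
    [2,2,1,0,0,0],
    [10,2,1,0,0,0],
    [20,2,1,0,0,0],
    [31,2,1,0,0,0],
    [42,2,1,0,0,0],
    [52,2,1,0,0,0],
    [60,2,1,0,0,0],
  ],
)

```text
time_s: 9.15
eef_pos: [0.576, -0.0504, 0.0374]
eef_rot: [0.858, 1.396, -0.86]
ft_force: [-0.1, 0.1, -1.1]
opening: 0.0568
```

```bash
python3 go.py .5764 -.0497 .024;python3 go.py .5764 -.0497 .025
```

```text
t 9.15 pos [ 0.576  -0.0504  0.0374] open 56.8 F [-0.0948  0.0854 -1.1426] shift [13.4  0.7 -0.4] rot [-0.004 -0.001  0.002]
t 9.15 pos [ 0.576  -0.0504  0.0374] open 56.8 F [-0.0948  0.0854 -1.1426] shift [12.4  0.7 -0.5] rot [-0.004 -0.001  0.002]
```

>>> play_rows(
  targets=[
    [3,0,0,0,0,0],
    [7,0,0,0,0,0],
    [10,0,0,0,0,0],
    [12,0,0,0,0,0],
    [13.5,0,0,0,0,0],
    [14.5,0,0,0,0,0],
    [15,0,0,0,0,0],
    [15,0,0,0,0,0],
  ],
)

```text
time_s: 9.82
eef_pos: [0.5769, -0.0502, 0.0246]
eef_rot: [0.859, 1.394, -0.858]
ft_force: [-0.6, 0.2, -1.0]
opening: 0.0566
```

```bash
python3 w.py w5; python3 go.py .5764 -.0497 .024;python3 rel.py w.npz 576 -50 .04 30; python3 - <<'E'
from h import *
d=snap('side','s5');np.savez('s5.npz',**d);im=d['frame'][120:250,240:420];cv2.imwrite('pics/s5c.png',cv2.resize(im,None,fx=4,fy=4,interpolation=cv2.INTER_CUBIC)[:,:,::-1])
E
```

```text
t 9.87 pos [ 0.5769 -0.0502  0.0246] open 56.5 F [ 1.3374 -0.6967 -0.8934] shift [ -75.4  -29.1 -177.3] rot [-0.004  0.    -0.   ]
t 9.87 pos [ 0.5769 -0.0502  0.0246] open 56.5 F [ 1.3374 -0.6967 -0.8934] shift [ 0.6 -0.2 -0.7] rot [-0.004  0.    -0.   ]
foot (array([576.4522, -48.545 ]), 39, np.float64(0.24324380981582036), np.float64(44.87877001002528))
shoulder (array([580.4076, -50.5301]), 24, np.float64(2.0073198362708125), np.float64(25.956684061865342))
post (array([576.8951, -48.3832]), 72, np.float64(0.2988348276138131), np.float64(13.274271021640667))
collar (array([576.877 , -48.7058]), 58, np.float64(0.9665512832426726), np.float64(29.771187498751765))
```

View pics/w5.png

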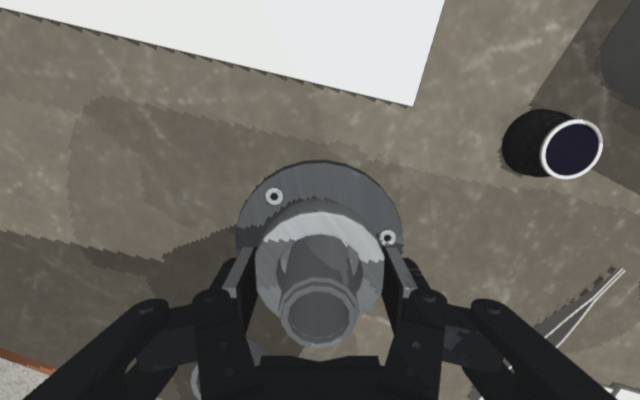

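View pics/s5c.png

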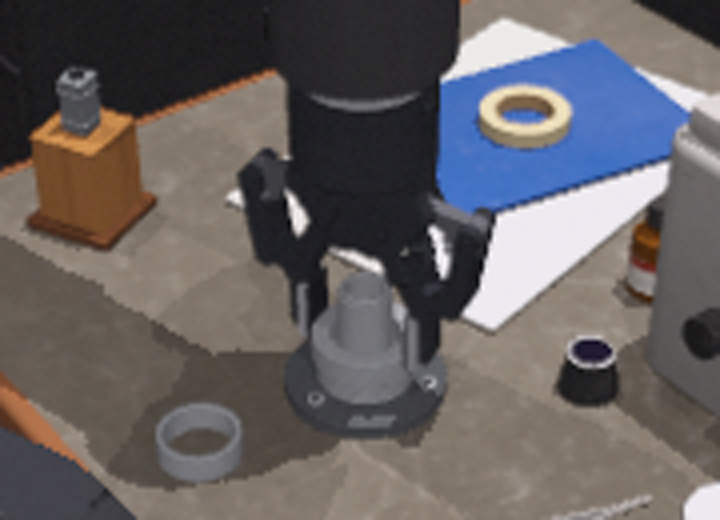

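>>> play_rows(
  targets=[
    [0.2,0,0,0,0,0],
    [0.4,0,0,0,0,0],
    [0.6,0,0,0,0,0],
    [0.8,0,0,0,0,0],
    [0.9,0,0,0,0,0],
    [1,0,0,0,0,0],
    [1,0,0,0,0,0],
    [1,0,0,0,0,0],
  ],
)

```text
time_s: 10.58
eef_pos: [0.5769, -0.0502, 0.0245]
eef_rot: [0.859, 1.394, -0.858]
ft_force: [-3.3, 1.3, 9.7]
opening: 0.0569
```

>>> play_rows(
  targets=[
    [-0.5,0,0,0,0,0],
    [-0.5,0,0,0,0,0],
    [-0.5,0,0,0,0,0],
    [-0.5,0,0,0,0,0],
    [-0.5,0,0,0,0,0],
    [-0.5,0,0,0,0,0],
    [-0.5,0,0,0,0,0],
    [-0.5,0,0,0,0,0],
  ],
  grip=74,
)

```text
time_s: 11.25
eef_pos: [0.5767, -0.0503, 0.0238]
eef_rot: [0.859, 1.395, -0.859]
ft_force: [-0.3, -0.8, 0.2]
opening: 0.0741
```

```bash
python3 go.py .5769 -.0502 .115; python3 go.py .474 -.0413 .07
```

```text
t 11.25 pos [ 0.5767 -0.0503  0.0238] open 74.1 F [-0.3469 -0.7622  0.1539] shift [-91.2   0.2   0. ] rot [-0.004 -0.     0.   ]
t 11.25 pos [ 0.5767 -0.0503  0.0238] open 74.1 F [-0.3469 -0.7622  0.1539] shift [-46.2 -87.7 -54.3] rot [-0.004 -0.     0.   ]
```

>>> play_rows(
  targets=[
    [-10,0,0,0,0,0],
    [-30,0,0,0,0,0],
    [-52,0,0,0,0,0],
    [-72,-3,-2,0,0,0],
    [-82,-20,-12,0,0,0],
    [-82,-45,-28,0,0,0],
    [-78,-70,-43,0,0,0],
    [-70,-86,-53,0,0,0],
  ],
)

```text
time_s: 11.92
eef_pos: [0.4743, -0.0417, 0.0952]
eef_rot: [0.86, 1.393, -0.857]
ft_force: [-0.4, 0.4, 0.3]
opening: 0.0737
```

>>> play_rows(
  targets=[
    [8,-1.5,-1,0,0,0],
    [20,-1.5,-1,0,0,0],
    [25,-1.5,-1,0,0,0],
    [25,-1.5,-1,0,0,0],
    [25,-1.5,-1,0,0,0],
    [25,-1.5,-1,0,0,0],
    [25,-1.5,-1,0,0,0],
    [25,-1.5,-1,0,0,0],
  ],
)

```text
time_s: 12.58
eef_pos: [0.4747, -0.0414, 0.0692]
eef_rot: [0.859, 1.394, -0.858]
ft_force: [-0.2, 0.3, 0.5]
opening: 0.0738
```

```bash
python3 w.py w6; python3 go.py .474 -.0413 .0;python3 rel.py w.npz 474 -41 .0155 23; python3 - <<'E'
from h import *
d=snap('side','s6');np.savez('s6.npz',**d);im=d['frame'][120:250,240:420];cv2.imwrite('pics/s6c.png',cv2.resize(im,None,fx=4,fy=4,interpolation=cv2.INTER_CUBIC)[:,:,::-1])
E
python3 rel.py s6.npz 576 -50 .04 30
```

```text
t 12.63 pos [ 0.4746 -0.0414  0.0691] open 73.8 F [-0.8528 -0.1952 -0.4952] shift [ -30.9   58.3 -123.4] rot [-0.004  0.    -0.   ]
t 12.63 pos [ 0.4746 -0.0414  0.0691] open 73.8 F [-0.8528 -0.1952 -0.4952] shift [69.1 -0.5 -0.4] rot [-0.004  0.    -0.   ]
foot (array([576.3062, -48.59  ]), 72, np.float64(1.3282471113938814), np.float64(44.14223194065025))
shoulder (array([574.6752, -46.5028]), 10, np.float64(0.3371381129766009), np.float64(27.045879062803447))
post (array([576.2408, -48.1941]), 72, np.float64(0.3980536319219959), np.float64(13.324931043575951))
collar (array([474.3313, -39.7799]), 72, np.float64(0.23347868652499792), np.float64(22.612589667695183))
foot (array([575.405 , -49.9502]), 55, np.float64(1.4385292971042658), np.float64(43.88095657201853))
shoulder (array([575.4068, -51.9357]), 22, np.float64(1.4518816465754327), np.float64(26.66974178290098))
post (array([575.2199, -51.4058]), 34, np.float64(1.3872576562828853), np.float64(12.715293437029374))
collar (array([575.7534, -50.8794]), 55, np.float64(1.5604354100949749), np.float64(28.49966632497575))
```

View pics/w6.png

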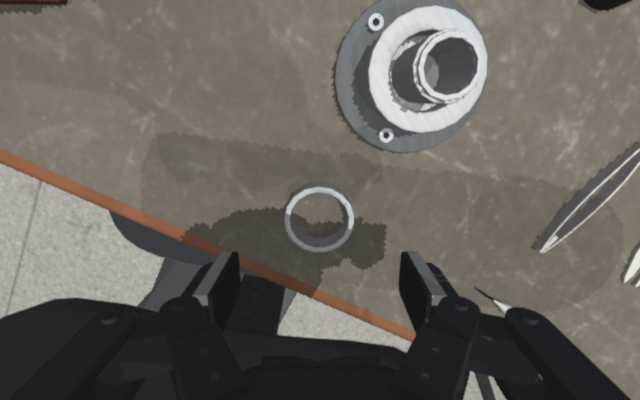

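View pics/s6c.png

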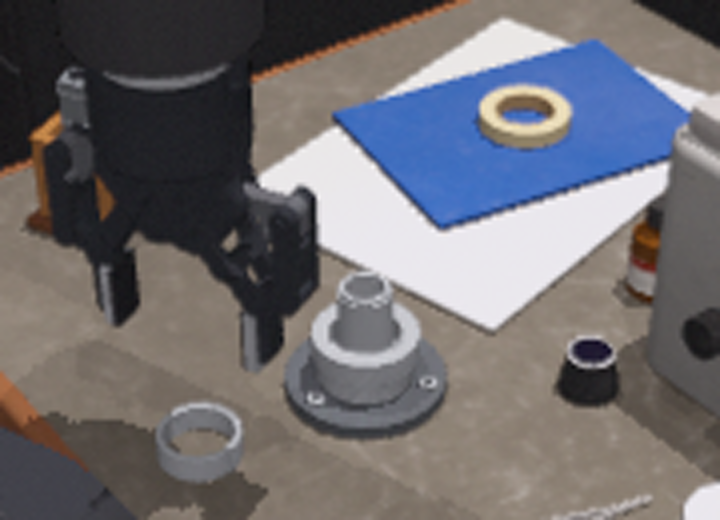

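>>> play_rows(
  targets=[
    [10,0.5,0,0,0,0],
    [25,0.5,0,0,0,0],
    [40,0.5,0,0,0,0],
    [52,0.5,0,0,0,0],
    [60,0.5,0,0,0,0],
    [65,0.5,0,0,0,0],
    [67,0.5,0,0,0,0],
    [67,0.5,0,0,0,0],
  ],
  grip=62,
)

```text
time_s: 13.35
eef_pos: [0.4747, -0.0412, 0.0017]
eef_rot: [0.858, 1.395, -0.859]
ft_force: [0.3, -0.1, -0.1]
opening: 0.0622
```

>>> play_rows(
  targets=[
    [0,0,0,0,0,0],
    [0,0,0,0,0,0],
    [0,0,0,0,0,0],
    [0,0,0,0,0,0],
    [0,0,0,0,0,0],
    [0,0,0,0,0,0],
    [0,0,0,0,0,0],
    [0,0,0,0,0,0],
  ],
  grip=36,
)

```text
time_s: 14.02
eef_pos: [0.4753, -0.0411, 0.0028]
eef_rot: [0.859, 1.394, -0.857]
ft_force: [-0.8, -0.3, 5.5]
opening: 0.0431
```

>>> play_rows(
  targets=[
    [-3,0,0,0,0,0],
    [-10,0,0,0,0,0],
    [-25,0,0,0,0,0],
    [-45,0,0,0,0,0],
    [-65,5,3,0,0,0],
    [-85,14,9,0,0,0],
    [-98,30,19,0,0,0],
    [-100,48,30,0,0,0],
  ],
)

```text
time_s: 14.68
eef_pos: [0.5329, -0.0462, 0.1059]
eef_rot: [0.86, 1.391, -0.854]
ft_force: [0.6, 0.6, -0.4]
opening: 0.0432
```

>>> play_rows(
  targets=[
    [0,18,11,0,0,0],
    [0,31,19,0,0,0],
    [0,37,23,0,0,0],
    [0,38,23.7,0,0,0],
    [0,38,23.7,0,0,0],
    [0,38,23.7,0,0,0],
    [0,38,23.7,0,0,0],
    [0,38,23.7,0,0,0],
  ],
)

```text
time_s: 15.35
eef_pos: [0.575, -0.0503, 0.1021]
eef_rot: [0.858, 1.395, -0.858]
ft_force: [0.4, -0.7, 0.6]
opening: 0.0429
```

```bash
python3 w.py w7; python3 go.py .5763 -.0497 .04; python3 - <<'E'
from h import *
d=snap('side','s7');np.savez('s7.npz',**d);im=d['frame'][120:250,240:420];cv2.imwrite('pics/s7c.png',cv2.resize(im,None,fx=4,fy=4,interpolation=cv2.INTER_CUBIC)[:,:,::-1])
E
for f in w.npz s7.npz; do python3 rel.py $f 576 -50 .1165 23; done
```

```text
t 15.4 pos [ 0.5752 -0.0503  0.1021] open 43.1 F [-0.7772  0.1583 -0.3852] shift [   2.1  -27.5 -176.7] rot [-0.004 -0.    -0.   ]
t 15.4 pos [ 0.5752 -0.0503  0.1021] open 43.1 F [-0.7772  0.1583 -0.3852] shift [62.1  1.3 -0.1] rot [-0.004 -0.    -0.   ]
foot (array([576.8998, -48.311 ]), 67, np.float64(0.21588543073924166), np.float64(44.51439631640551))
shoulder (array([631.961 , -36.3283]), 0, np.float64(nan), np.float64(nan))
post (array([577.0339, -48.3302]), 52, np.float64(0.4373251021373431), np.float64(13.076995626471144))
collar (array([574.1738, -49.1215]), 72, np.float64(1.2333930143431544), np.float64(22.90813190990745))
foot (array([575.7948, -50.059 ]), 53, np.float64(1.2227515274884497), np.float64(44.01830301419511))
shoulder (array([574.9413, -51.0424]), 17, np.float64(1.1252950403597968), np.float64(26.97326468987475))
post (array([575.316 , -50.3495]), 37, np.float64(1.3025834326425194), np.float64(12.527191062053438))
collar (array([573.2583, -51.9335]), 50, np.float64(1.6397517989260455), np.float64(21.99791815687125))
  ret = _var(a, axis=axis, dtype=dtype, out=out, ddof=ddof,
  arrmean = um.true_divide(arrmean, div, out=arrmean,
  ret = ret.dtype.type(ret / rcount)
rel.py:20: RuntimeWarning: Mean of empty slice.
  rr=np.hypot(*(B-c).T);return c,len(B),rr.std(),rr.mean()
  ret = ret.dtype.type(ret / rcount)
```

View pics/w7.png

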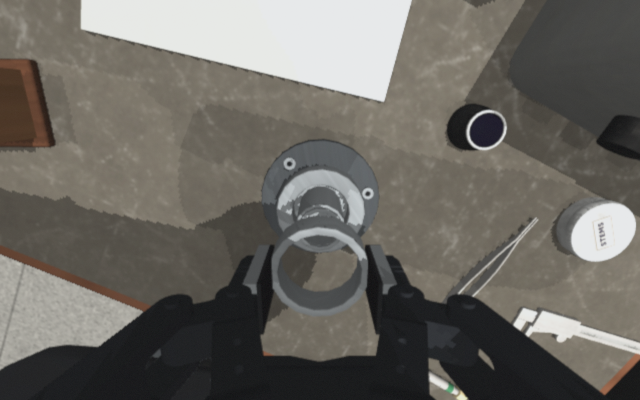

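View pics/s7c.png

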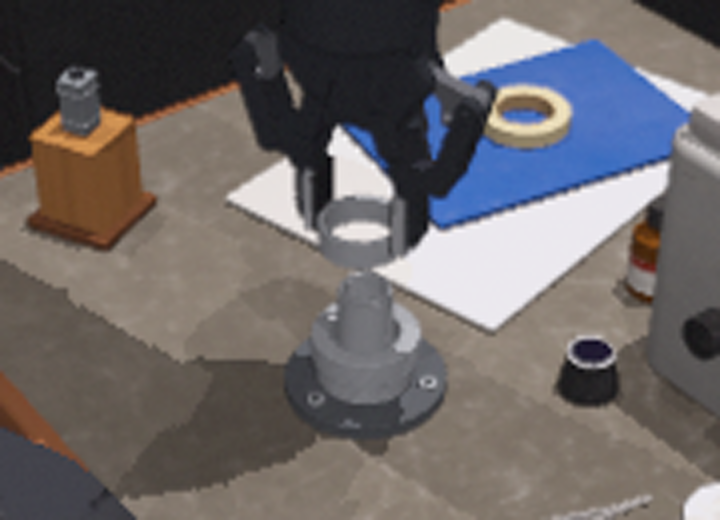

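>>> play_rows(
  targets=[
    [0,1.5,0.2,0,0,0],
    [1,2.7,0.2,0,0,0],
    [6,2.7,0.2,0,0,0],
    [14,2.7,0.2,0,0,0],
    [24,2.7,0.2,0,0,0],
    [34,2.7,0.2,0,0,0],
    [42,2.7,0.2,0,0,0],
    [46,2.7,0.2,0,0,0],
  ],
)

```text
time_s: 16.12
eef_pos: [0.5771, -0.0496, 0.0538]
eef_rot: [0.857, 1.397, -0.86]
ft_force: [-0.4, 0.0, -0.5]
opening: 0.043
```

>>> play_rows(
  targets=[
    [2,0,0,0,0,0],
    [5,0,0,0,0,0],
    [8,0,0,0,0,0],
    [9.5,0,0,0,0,0],
    [10.5,0,0,0,0,0],
    [11,0,0,0,0,0],
    [11,0,0,0,0,0],
    [11,0,0,0,0,0],
  ],
)

```text
time_s: 16.78
eef_pos: [0.5783, -0.0494, 0.0451]
eef_rot: [0.859, 1.394, -0.858]
ft_force: [0.3, -0.5, -0.7]
opening: 0.0432
```

```bash
python3 w.py w8; python3 go.py .5763 -.0497 .04; python3 rel.py w.npz 576 -50 .0585 23 2>/dev/null
```

```text
t 16.83 pos [ 0.5783 -0.0494  0.0451] open 42.9 F [-0.2575 -0.5841 -1.0985] shift [ -55.   -30.8 -177.2] rot [-0.004  0.    -0.   ]
t 16.83 pos [ 0.5783 -0.0494  0.0451] open 42.9 F [-0.2575 -0.5841 -1.0985] shift [ 5.1 -2.  -0.6] rot [-0.004  0.    -0.   ]
foot (array([576.4554, -48.5408]), 45, np.float64(0.23396138958141374), np.float64(44.827464346394535))
shoulder (array([580.053 , -49.6145]), 20, np.float64(1.8881092996542865), np.float64(25.960587967339762))
post (array([576.8186, -48.3848]), 72, np.float64(0.2979294449453115), np.float64(13.241399434100316))
collar (array([577.5276, -48.2576]), 68, np.float64(0.9351977508567718), np.float64(22.83810048269418))
```

>>> play_rows(
  targets=[
    [0.5,-0.6,0,0,0,0],
    [1,-0.6,0,0,0,0],
    [1.5,-0.6,0,0,0,0],
    [2,-0.6,0,0,0,0],
    [2.4,-0.6,0,0,0,0],
    [2.8,-0.6,0,0,0,0],
    [3,-0.6,0,0,0,0],
    [3,-0.6,0,0,0,0],
  ],
)

```text
time_s: 17.5
eef_pos: [0.5777, -0.0497, 0.0428]
eef_rot: [0.858, 1.394, -0.858]
ft_force: [-3.4, -0.6, 9.2]
opening: 0.0431
```

Contact at the expected height (9 N, z 0.0428). Release.

>>> play_rows(
  targets=[
    [-0.6,0,0,0,0,0],
    [-0.6,0,0,0,0,0],
    [-0.6,0,0,0,0,0],
    [-0.6,0,0,0,0,0],
    [-0.6,0,0,0,0,0],
    [-0.6,0,0,0,0,0],
    [-0.6,0,0,0,0,0],
    [-0.6,0,0,0,0,0],
  ],
  grip=60,
)

```text
time_s: 18.17
eef_pos: [0.5777, -0.0496, 0.0424]
eef_rot: [0.859, 1.395, -0.859]
ft_force: [0.4, 0.7, -0.5]
opening: 0.0595
```

```bash
python3 go.py .5365 .1846 .16
```

```text
t 18.17 pos [ 0.5777 -0.0496  0.0424] open 59.5 F [ 0.3725  0.6717 -0.5222] shift [-117.6   68.7 -227.7] rot [-0.004 -0.     0.   ]
```

>>> play_rows(
  targets=[
    [-10,0,0,0,0,0],
    [-30,0,0,0,0,0],
    [-55,0,0,0,0,0],
    [-80,2,-6,0,0,0],
    [-100,8,-27,0,0,0],
    [-115,18,-60,0,0,0],
    [-118,29,-96,0,0,0],
    [-118,40,-132,0,0,0],
  ],
)

```text
time_s: 18.83
eef_pos: [0.5544, 0.0875, 0.1633]
eef_rot: [0.862, 1.392, -0.856]
ft_force: [0.2, -0.0, -1.0]
opening: 0.0597
```

>>> play_rows(
  targets=[
    [0,11,-36,0,0,0],
    [0,21,-68,0,0,0],
    [0,26,-86,0,0,0],
    [0,28.5,-95,0,0,0],
    [0,28.5,-95.5,0,0,0],
    [0,28.5,-95.5,0,0,0],
    [0,28.5,-95.5,0,0,0],
    [0,28.5,-95.5,0,0,0],
  ],
)

```text
time_s: 19.5
eef_pos: [0.5365, 0.1832, 0.1606]
eef_rot: [0.859, 1.394, -0.86]
ft_force: [-0.7, -0.7, -1.1]
opening: 0.0602
```

```bash
python3 w.py w9; python3 go.py .5365 .1846 .07; python3 - <<'E'
from h import *
d=snap('side','s9');np.savez('s9.npz',**d);im=d['frame'][100:250,220:400];cv2.imwrite('pics/s9c.png',cv2.resize(im,None,fx=4,fy=4,interpolation=cv2.INTER_CUBIC)[:,:,::-1])
from m import minrect
for f in ['w.npz','s9.npz']:
    P=cloud(dict(np.load(f))).reshape(-1,3)
    for n,lo,hi,r in [('standtop',.063,.069,.045),('head',.099,.105,.02)]:
        s=P[(np.hypot(P[:,0]-.536,P[:,1]-.184)<r)&(P[:,2]>lo)&(P[:,2]<hi)]
        print(f,n,len(s),minrect(s[:,:2]))
E
python3 rel.py s9.npz 577 -50 .056 23 2>/dev/null
```

```text
t 19.55 pos [0.5365 0.1832 0.1606] open 60.0 F [-0.1562 -0.2806 -0.2494] shift [ 60.6 -98.2  49.4] rot [-0.005  0.     0.   ]
t 19.55 pos [0.5365 0.1832 0.1606] open 60.0 F [-0.1562 -0.2806 -0.2494] shift [90.6  0.6 -1.2] rot [-0.005  0.     0.   ]
w.npz standtop 2448 ((536.3158569335938, 186.31297302246094), (46.33554458618164, 46.0845832824707), 26.26482582092285)
w.npz head 689 ((536.669921875, 186.4044952392578), (17.99010467529297, 17.845848083496094), 25.954618453979492)
s9.npz standtop 160 ((534.7703857421875, 184.68655395507812), (48.66522216796875, 47.814083099365234), 26.32577896118164)
s9.npz head 40 ((535.2398681640625, 183.17642211914062), (17.640817642211914, 19.653257369995117), 25.089523315429688)
foot (array([575.5921, -50.2453]), 54, np.float64(1.3380585932005957), np.float64(44.07280001345266))
shoulder (array([575.074 , -51.4764]), 17, np.float64(0.7222708951625858), np.float64(26.99220158100678))
post (array([574.4604, -51.202 ]), 38, np.float64(1.6071769881006874), np.float64(12.34080318522354))
collar (array([576.1978, -49.6706]), 44, np.float64(1.2499519253832134), np.float64(22.131937594217906))
```

View pics/w9.png

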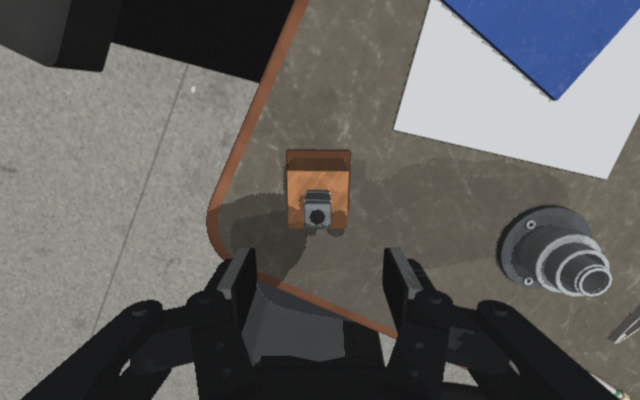

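View pics/s9c.png

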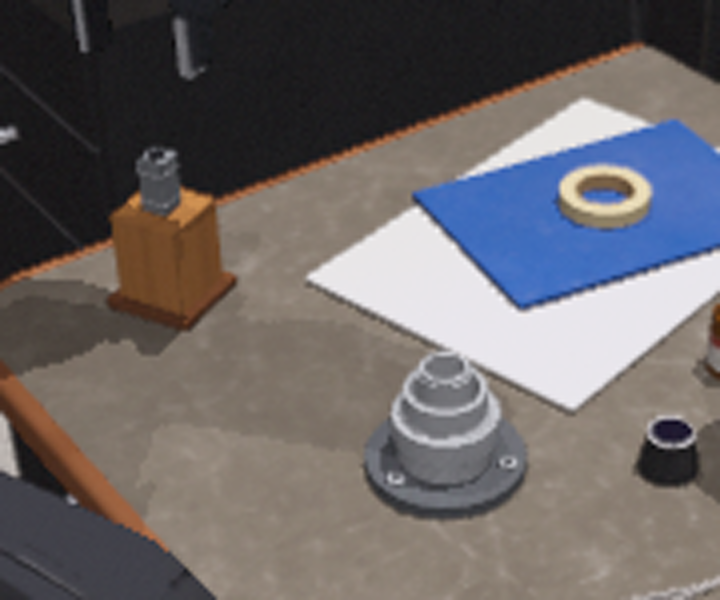

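>>> play_rows(
  targets=[
    [5,1,-1.2,0,0,0],
    [20,1,-1.2,0,0,0],
    [40,1,-1.2,0,0,0],
    [58,1,-1.2,0,0,0],
    [73,1,-1.2,0,0,0],
    [83,1,-1.2,0,0,0],
    [88,1,-1.2,0,0,0],
    [89.5,1,-1.2,0,0,0],
  ],
  grip=50,
)

```text
time_s: 20.27
eef_pos: [0.5365, 0.1854, 0.07]
eef_rot: [0.858, 1.395, -0.86]
ft_force: [-0.1, -1.0, 0.7]
opening: 0.0499
```

>>> play_rows(
  targets=[
    [0,0,0,0,0,0],
    [0,0,0,0,0,0],
    [0,0,0,0,0,0],
    [0,0,0,0,0,0],
    [0,0,0,0,0,0],
    [0,0,0,0,0,0],
    [0,0,0,0,0,0],
    [0,0,0,0,0,0],
  ],
  grip=8,
)

```text
time_s: 20.93
eef_pos: [0.5374, 0.1863, 0.072]
eef_rot: [0.859, 1.394, -0.857]
ft_force: [0.2, -0.0, 7.9]
opening: 0.0168
```

```bash
python3 w.py w10; python3 go.py .5365 .1846 .07
```

```text
t 20.98 pos [0.5373 0.1862 0.0719] open 16.9 F [-0.1685  0.472   7.1894] shift [ -28.2 -100.3   51.5] rot [-0.004 -0.    -0.002]
t 20.98 pos [0.5373 0.1862 0.0719] open 16.9 F [-0.1685  0.472   7.1894] shift [ 1.9 -1.5  1.1] rot [-0.004 -0.    -0.002]
```

View pics/w10.png

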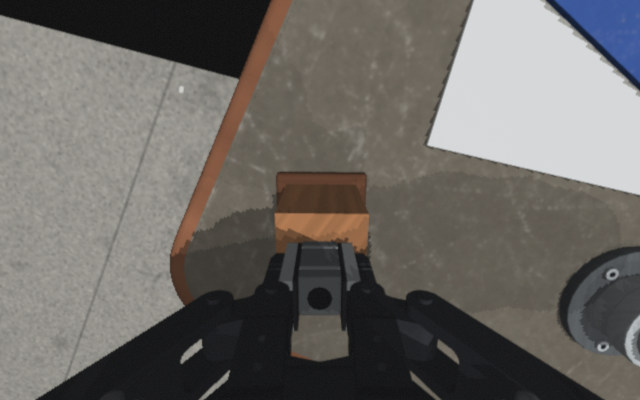

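>>> play_rows(
  targets=[
    [-1,0,0,0,0,0],
    [-4,0,0,0,0,0],
    [-10,0,0,0,0,0],
    [-20,0,0,0,0,0],
    [-32,0,0,0,0,0],
    [-45,0,0,0,0,0],
    [-58,0,0,0,0,0],
    [-68,0,0,0,0,0],
  ],
)

```text
time_s: 21.65
eef_pos: [0.5371, 0.186, 0.1409]
eef_rot: [0.859, 1.394, -0.857]
ft_force: [-0.3, 0.9, -0.6]
opening: 0.017
```

>>> play_rows(
  targets=[
    [-10,0,0,0,0,0],
    [-17,0,0,0,0,0],
    [-20,0,0,0,0,0],
    [-20,0,0,0,0,0],
    [-20,0,0,0,0,0],
    [-20,0,0,0,0,0],
    [-20,0,0,0,0,0],
    [-20,0,0,0,0,0],
  ],
)

```text
time_s: 22.32
eef_pos: [0.5365, 0.1857, 0.1584]
eef_rot: [0.858, 1.395, -0.859]
ft_force: [0.9, 0.4, -0.5]
opening: 0.0169
```

```bash
python3 w.py w11; python3 go.py .5765 -.05 .16; python3 - <<'E'
from h import *
d=snap('side','s11');np.savez('s11.npz',**d);im=d['frame'][60:210,190:370];cv2.imwrite('pics/s11c.png',cv2.resize(im,None,fx=4,fy=4,interpolation=cv2.INTER_CUBIC)[:,:,::-1])
E
```

```text
t 22.37 pos [0.5365 0.1857 0.1585] open 17.2 F [-0.2233  0.1923 -0.3547] shift [ 58.6 -99.3  51.5] rot [-0.004  0.     0.001]
t 22.37 pos [0.5365 0.1857 0.1585] open 17.2 F [-0.2233  0.1923 -0.3547] shift [ -1.4 -70.5 228.5] rot [-0.004  0.     0.001]
```

View pics/w11.png

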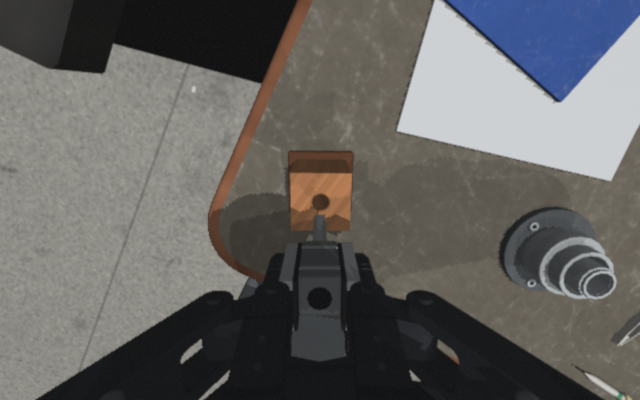

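View pics/s11c.png

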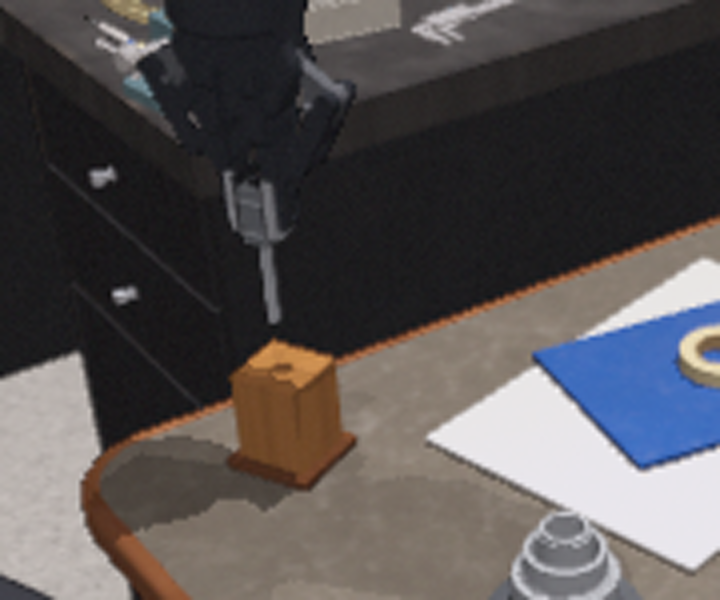

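```bash
cat > rod.py <<'E'
from go import *
def rod(f,dz=-.061):
    s=sense();R0=R.from_rotvec(s['eef_rot']).as_matrix();p=s['eef_pos']
    Q=cloud(dict(np.load(f))).reshape(-1,3)
    Q=Q-p
    m=(np.hypot(Q[:,0],Q[:,1])<.016)&(Q[:,2]<-.008)&(Q[:,2]>-.066)
    Q=Q[m]*1000
    # cylinder fit: axis point (a,b)@z=-30, slopes
    def res(x):
        ax=np.array([x[2],x[3],1.]);ax/=np.linalg.norm(ax);d=Q-np.array([x[0],x[1],-30]);r=np.linalg.norm(d-np.outer(d@ax,ax),axis=1);return r-4
    from scipy.optimize import least_squares
    # start behind the visible surface
    d=dict(np.load(f));c=(d['cam_to_world'][:3,3]-p)*1000;v=Q.mean(0)-c;v[2]=0;v/=np.linalg.norm(v)
    x=least_squares(res,[Q[:,0].mean()+3*v[0],Q[:,1].mean()+3*v[1],0,0],loss='soft_l1',f_scale=1).x
    tip=x[:2]+x[2:]*(-61+30)
    print(f,len(Q),'z range',Q[:,2].min(),np.percentile(Q[:,2],2),'axis@-30',x[:2],'slope',x[2:],'rms',np.sqrt((res(x)**2).mean()),'tip rel xy',tip,'abs',tip+p[:2]*1000,'tip tool yz',(R0.T@np.r_[tip,0])[1:])
for f in sys.argv[1:]: rod(f)
E
python3 rod.py w.npz s11.npz
```

```text
w.npz 335 z range -58.99082450350579 -57.36592351473774 axis@-30 [-1.764   0.6444] slope [0.0021 0.0014] rms 0.20207697032396824 tip rel xy [-1.8287  0.6022] abs [534.7611 186.365 ] tip tool yz [-1.3615 -1.3613]
s11.npz 65 z range -57.129903608959225 -56.743625763600086 axis@-30 [-2.4328 -0.9308] slope [0.0154 0.0004] rms 1.0563220531741475 tip rel xy [-2.9096 -0.9447] abs [533.6803 184.8181] tip tool yz [-3.0232 -0.4669]
```

>>> play_rows(
  targets=[
    [0,-2,6,0,0,0],
    [0,-6,20,0,0,0],
    [0,-13,43,0,0,0],
    [0,-22,73,0,0,0],
    [0,-32,105,0,0,0],
    [0,-42,138,0,0,0],
    [0,-51,168,0,0,0],
    [0,-58,192,0,0,0],
  ],
)

```text
time_s: 23.08
eef_pos: [0.5712, -0.0148, 0.159]
eef_rot: [0.859, 1.394, -0.859]
ft_force: [-0.5, -0.2, -0.5]
opening: 0.0169
```

>>> play_rows(
  targets=[
    [0,-5,17,0,0,0],
    [0,-8.5,28,0,0,0],
    [0,-10.5,34,0,0,0],
    [0,-11.3,36.5,0,0,0],
    [0,-11.3,36.5,0,0,0],
    [0,-11.3,36.5,0,0,0],
    [0,-11.3,36.5,0,0,0],
    [0,-11.3,36.5,0,0,0],
  ],
)

```text
time_s: 23.75
eef_pos: [0.5777, -0.0485, 0.159]
eef_rot: [0.858, 1.395, -0.858]
ft_force: [-0.0, -0.5, -0.4]
opening: 0.017
```

```bash
python3 w.py w12; python3 go.py .5765 -.05 .16; python3 - <<'E'
from h import *
d=snap('side','s12');np.savez('s12.npz',**d);im=d['frame'][100:250,240:420];cv2.imwrite('pics/s12c.png',cv2.resize(im,None,fx=4,fy=4,interpolation=cv2.INTER_CUBIC)[:,:,::-1])
E
python3 rod.py w.npz s12.npz
for f in w.npz s12.npz; do python3 rel.py $f 576 -50 .056 23 2>/dev/null; done
```

```text
t 23.8 pos [ 0.5778 -0.0486  0.159 ] open 16.8 F [ 0.0976  0.2163 -0.133 ] shift [  59.   -30.4 -176.3] rot [-0.003  0.    -0.   ]
t 23.8 pos [ 0.5778 -0.0486  0.159 ] open 16.8 F [ 0.0976  0.2163 -0.133 ] shift [-1.  -1.7  0.7] rot [-0.003  0.    -0.   ]
w.npz 335 z range -59.470514526423074 -57.26174247366969 axis@-30 [-1.6607  0.935 ] slope [-0.0009 -0.0014] rms 0.201128595321402 tip rel xy [-1.6336  0.9784] abs [576.122  -47.7257] tip tool yz [-1.0162 -1.6103]
s12.npz 78 z range -57.89702519318832 -56.87165429530262 axis@-30 [-2.386 -0.27 ] slope [-0.0049  0.0045] rms 0.8695135421825191 tip rel xy [-2.2354 -0.4099] abs [575.5203 -49.114 ] tip tool yz [-2.1798 -0.6431]
foot (array([576.9972, -48.2406]), 70, np.float64(0.22969321441585108), np.float64(44.47354703125378))
shoulder (array([580.4033, -56.5994]), 12, np.float64(1.5437838770305057), np.float64(26.815489067859502))
post (array([576.4356, -48.3882]), 62, np.float64(0.49380626445250186), np.float64(13.00979476201787))
collar (array([576.9862, -48.3605]), 68, np.float64(0.23909889889385072), np.float64(22.446449992020646))
foot (array([575.5203, -50.0672]), 55, np.float64(1.2630416182967918), np.float64(44.103950232543404))
shoulder (array([575.3172, -51.6147]), 20, np.float64(1.0527573796965344), np.float64(26.982356212861912))
post (array([575.3749, -51.6612]), 37, np.float64(1.456110404850781), np.float64(12.506390149733209))
collar (array([575.6099, -49.9956]), 45, np.float64(1.5139179910717857), np.float64(21.86547825397393))
```

View pics/w12.png

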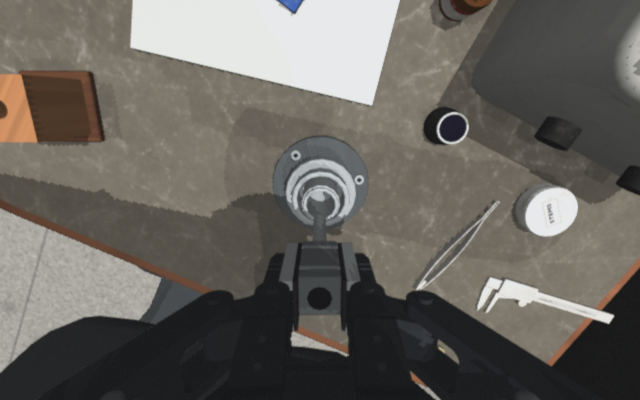

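View pics/s12c.png

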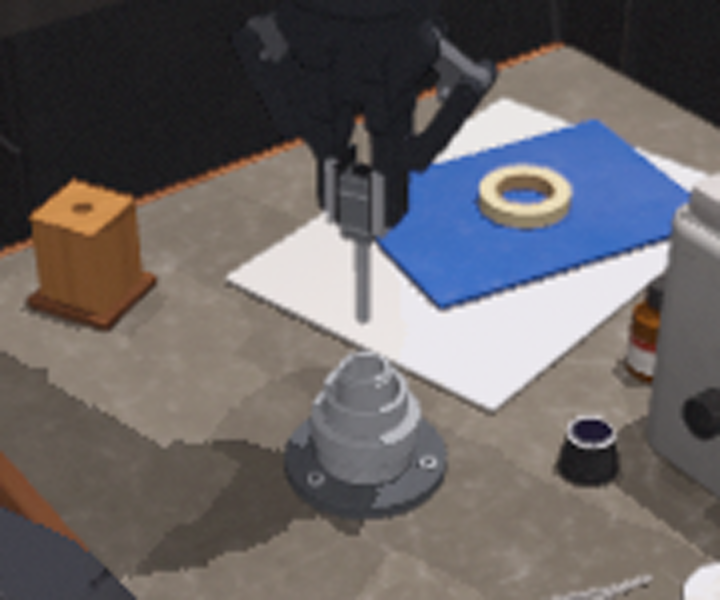

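>>> play_rows(
  targets=[
    [0,0,1,0,0,0],
    [2,0,1,0,0,0],
    [6,0,1,0,0,0],
    [11,0,1,0,0,0],
    [16,0,1,0,0,0],
    [20,0,1,0,0,0],
    [22,0,1,0,0,0],
    [22,0,1,0,0,0],
  ],
)

```text
time_s: 24.52
eef_pos: [0.5778, -0.0504, 0.1361]
eef_rot: [0.858, 1.396, -0.86]
ft_force: [-0.6, -0.3, 0.4]
opening: 0.0171
```

```bash
python3 w.py w13; python3 go.py .5765 -.05 .101; python3 - <<'E'
from h import *
d=snap('side','s13');np.savez('s13.npz',**d);im=d['frame'][130:240,270:400];cv2.imwrite('pics/s13c.png',cv2.resize(im,None,fx=5,fy=5,interpolation=cv2.INTER_CUBIC)[:,:,::-1])
im=cv2.imread('pics/w13.png')[150:270,250:390];cv2.imwrite('pics/w13c.png',cv2.resize(im,None,fx=5,fy=5,interpolation=cv2.INTER_CUBIC))
E
python3 rod.py w.npz s13.npz
for f in w.npz s13.npz; do python3 rel.py $f 576 -50 .056 23 2>/dev/null; done
```

```text
t 24.57 pos [ 0.578  -0.0504  0.1365] open 16.8 F [ 1.5619 -1.0548 -0.1338] shift [  36.6  -30.  -178. ] rot [-0.004 -0.     0.001]
t 24.57 pos [ 0.578  -0.0504  0.1365] open 16.8 F [ 1.5619 -1.0548 -0.1338] shift [35.5 -1.1 -1. ] rot [-0.004 -0.     0.001]
w.npz 349 z range -65.99162629284957 -65.89668664035452 axis@-30 [-2.1319  0.696 ] slope [-0.0071  0.0035] rms 1.8090238937589873 tip rel xy [-1.9114  0.5871] abs [576.3184 -49.7293] tip tool yz [-1.442  -1.3852]
s13.npz 78 z range -65.95939127778688 -61.18720150051257 axis@-30 [-2.736  -0.5226] slope [ 0.015  -0.0003] rms 1.654770542539082 tip rel xy [-3.2013 -0.5124] abs [575.0285 -50.8288] tip tool yz [-3.0889 -0.9846]
foot (array([576.983, -48.282]), 69, np.float64(0.20641922327270565), np.float64(44.521004508554746))
shoulder (array([580.1584, -56.6032]), 12, np.float64(1.5470049822028888), np.float64(26.825941067385084))
post (array([576.6484, -48.5154]), 64, np.float64(0.46035418216331037), np.float64(13.092543434772459))
collar (array([576.9739, -48.3956]), 67, np.float64(0.2697705675936202), np.float64(22.496544927473302))
foot (array([575.9241, -50.0922]), 54, np.float64(1.299099169025958), np.float64(43.98671466908781))
shoulder (array([575.1868, -52.1653]), 17, np.float64(1.0272697238508182), np.float64(26.88873944026154))
post (array([575.3075, -50.1008]), 34, np.float64(1.3261595810629028), np.float64(12.665259501533216))
collar (array([575.566 , -49.7211]), 44, np.float64(1.5009812387952994), np.float64(21.974413961846366))
```

View pics/w13c.png

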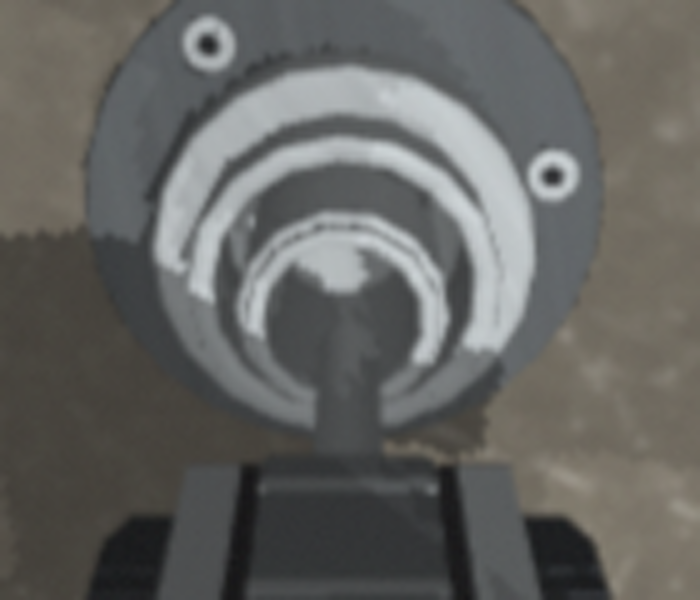

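View pics/s13c.png

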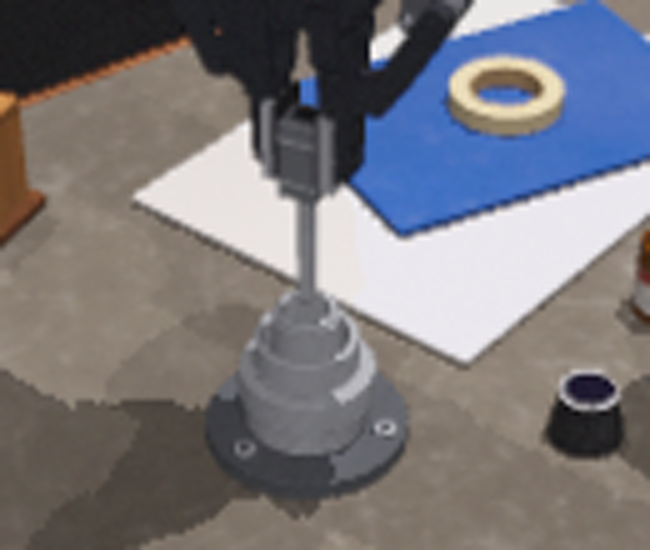

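```bash
sed -i 's/Q\[:,2\]>-.066/Q[:,2]+p[2]>.076/' rod.py; python3 rod.py w.npz s13.npz
```

```text
w.npz 333 z range -58.899210651679994 -57.21275469157561 axis@-30 [-2.1198  0.6841] slope [ 0.0003 -0.0001] rms 0.19807798443478358 tip rel xy [-2.1292  0.6872] abs [576.1005 -49.6293] tip tool yz [-1.5914 -1.5727]
s13.npz 76 z range -58.02935467298459 -56.843699871900355 axis@-30 [-2.7209 -0.5171] slope [ 0.0123 -0.003 ] rms 1.0763641077869228 tip rel xy [-3.103  -0.4227] abs [575.1267 -50.7391] tip tool yz [-2.9608 -1.0204]
```

>>> play_rows(
  targets=[
    [0,0.5,-0.6,0,0,0],
    [2,0.9,-0.6,0,0,0],
    [7,0.9,-0.6,0,0,0],
    [13,0.9,-0.6,0,0,0],
    [20,0.9,-0.6,0,0,0],
    [27,0.9,-0.6,0,0,0],
    [32,0.9,-0.6,0,0,0],
    [34,0.9,-0.6,0,0,0],
  ],
)

```text
time_s: 25.28
eef_pos: [0.578, -0.0495, 0.1015]
eef_rot: [0.858, 1.396, -0.86]
ft_force: [-1.0, 0.2, 0.2]
opening: 0.0167
```

>>> play_rows(
  targets=[
    [0.8,0,0,0,0,0],
    [1.2,0,0,0,0,0],
    [1.2,0,0,0,0,0],
    [1.2,0,0,0,0,0],
    [1.2,0,0,0,0,0],
    [1.2,0,0,0,0,0],
    [1.2,0,0,0,0,0],
    [1.2,0,0,0,0,0],
  ],
)

```text
time_s: 25.95
eef_pos: [0.5788, -0.0493, 0.1019]
eef_rot: [0.859, 1.395, -0.858]
ft_force: [0.6, -0.3, -0.5]
opening: 0.0171
```

```bash
python3 w.py w14; python3 go.py .5765 -.05 .101; python3 - <<'E'
from h import *
d=snap('side','s14');np.savez('s14.npz',**d);im=d['frame'][130:240,270:400];cv2.imwrite('pics/s14c.png',cv2.resize(im,None,fx=5,fy=5,interpolation=cv2.INTER_CUBIC)[:,:,::-1])
im=cv2.imread('pics/w14.png')[150:290,250:390];cv2.imwrite('pics/w14c.png',cv2.resize(im,None,fx=4,fy=4,interpolation=cv2.INTER_CUBIC))
E
python3 rod.py w.npz s14.npz
for f in w.npz s14.npz; do python3 rel.py $f 576 -50 .056 23 2>/dev/null; done
```

```text
t 26.0 pos [ 0.5787 -0.0494  0.1019] open 16.9 F [-0.3802 -0.3605 -0.3077] shift [   1.8  -31.2 -177.4] rot [-0.004  0.    -0.   ]
t 26.0 pos [ 0.5787 -0.0494  0.1019] open 16.9 F [-0.3802 -0.3605 -0.3077] shift [ 0.9 -2.3 -0.4] rot [-0.004  0.    -0.   ]
w.npz 89 z range -25.736508422828987 -25.4488334693281 axis@-30 [-1.5487  0.9162] slope [-0.0046 -0.0062] rms 0.21703836567149007 tip rel xy [-1.4069  1.1091] abs [577.3356 -48.224 ] tip tool yz [-0.7566 -1.6239]
s14.npz 23 z range -24.951337749674256 -24.43262987451093 axis@-30 [-0.0307 -1.6559] slope [-0.2072  0.0918] rms 1.2703208589511006 tip rel xy [ 6.3933 -4.5018] abs [585.1358 -53.8349] tip tool yz [3.6803 6.899 ]
foot (array([576.7175, -48.4221]), 59, np.float64(0.2837973223960946), np.float64(44.592979239374294))
shoulder (array([581.2006, -54.9348]), 19, np.float64(1.892263426598894), np.float64(26.517899467832823))
post (array([575.8992, -48.8408]), 43, np.float64(0.6044164173121491), np.float64(13.585534045377862))
collar (array([576.7071, -48.5551]), 51, np.float64(0.8421829685780626), np.float64(22.52220255756185))
foot (array([575.5054, -50.0436]), 55, np.float64(1.2920772945975918), np.float64(44.0172175458763))
shoulder (array([575.8003, -52.2454]), 16, np.float64(1.048834327780713), np.float64(26.968053255196388))
post (array([574.999 , -50.2096]), 33, np.float64(1.3742653031130134), np.float64(12.337857529638464))
collar (array([575.8852, -49.6754]), 48, np.float64(1.6536466426456642), np.float64(21.669158343163144))
```

View pics/w14c.png

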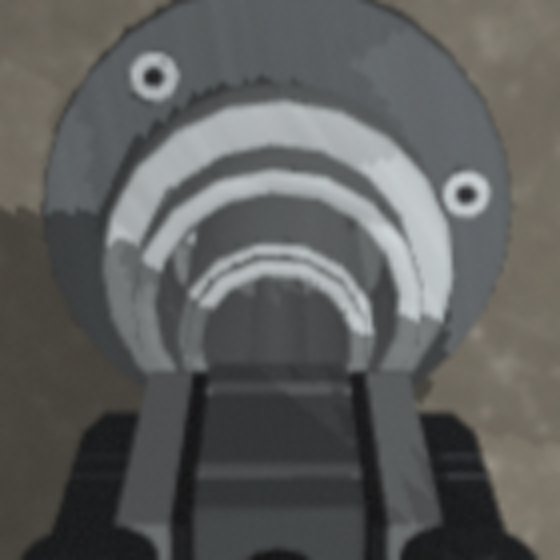

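View pics/s14c.png

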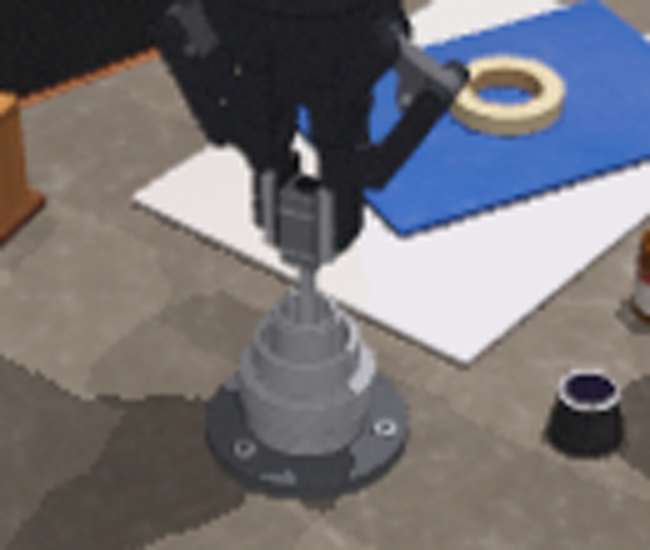

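```bash
python3 - <<'E'
from go import *
s=sense();R0=R.from_rotvec(s['eef_rot']).as_matrix()
d=dict(np.load('w.npz'));Q=(cloud(d)-s['eef_pos'])*1000
for v in range(222,262,2): print(v,Q[v,309],Q[v,319])
P=cloud(dict(np.load('s14.npz')));Q=(P-s['eef_pos'])*1000
i=330
for v in range(170,192): print(v,Q[v,330],Q[v,331],Q[v,332])
E
```

```text
222 [-12.7543   3.5699 -75.4827] [  1.9276   2.8249 -42.3783]
224 [-12.7072   3.4578 -71.5704] [  1.9276   2.8195 -39.048 ]
226 [-12.6979   3.3349 -67.8787] [  1.7546   2.7281 -36.3061]
228 [-12.5454   3.2731 -63.9206] [  2.1023   2.8965 -32.2195]
230 [-12.4785   3.181  -60.3025] [  1.7467   2.7143 -30.1582]
232 [-12.7881   2.9405 -57.7499] [  1.994    2.833  -26.5575]
234 [-13.2553   2.6387 -55.6625] [  1.8873   2.7752 -23.9893]
236 [-13.0078   2.6292 -51.8666] [  2.1519   2.9029 -20.5438]
238 [-13.1273   2.4738 -49.0697] [  2.0055   2.8255 -18.2365]
240 [-13.1294   2.369  -46.0679] [  1.6928   2.6653 -16.4057]
242 [ 4.243   9.3984 -2.2733] [ 5.8864  4.7545 -3.6299]
244 [ 3.9256  9.191  -0.7877] [ 5.7756  4.6955 -1.5831]
246 [4.4353 9.3264 2.5483] [6.7336 5.1702 2.9349]
248 [4.2871 9.1925 4.3145] [6.4552 5.0277 4.4449]
250 [4.3888 9.1638 6.5898] [6.5226 5.058  6.7098]
252 [3.8751 8.881  7.4641] [6.3451 4.9661 8.3617]
254 [ 4.4195  9.0405 10.5955] [ 6.9344  5.2572 11.6772]
256 [ 4.0009  8.7998 11.6043] [ 6.4787  5.0265 12.6139]
258 [ 4.6027  8.988  14.7232] [ 5.9738  4.7712 13.4245]

[... 1288 characters left out ...]
1335] [ -2.4344  -1.1877 -12.0906] [ -6.6319 -10.4482  -4.7268]
185 [ -7.3767  -4.4161 -10.5649] [ -3.7702  -2.9964 -13.0217] [ -2.8924  -5.3298 -12.0211]
186 [ -5.89    -2.3334 -15.0764] [ -3.5548  -2.6766 -15.9177] [ -1.9526  -4.0299 -15.8247]
187 [ -5.1053  -1.2193 -18.7156] [ -5.7201  -5.6236 -15.7852] [ -1.2757  -3.0887 -19.3143]
188 [ -5.2901  -1.4436 -21.1248] [ -3.1993  -2.1399 -21.6493] [ -2.3202  -4.4954 -20.6212]
189 [ -4.3856  -0.1639 -24.9513] [ -4.7903  -4.2989 -22.2519] [ -3.4346  -5.9976 -21.8349]
190 [ -5.479   -1.6425 -26.2001] [ -5.6652  -5.475  -23.7725] [ -2.3251  -4.4657 -25.9147]
191 [ -4.0596   0.3487 -30.7289] [ -4.2836  -3.5542 -28.229 ] [ -1.8215  -3.7605 -29.2318]
```

>>> play_rows(
  targets=[
    [0.4,-0.1,0,0,0,0],
    [0.8,-0.2,0,0,0,0],
    [1.2,-0.2,0,0,0,0],
    [1.3,-0.2,0,0,0,0],
    [1.3,-0.2,0,0,0,0],
    [1.3,-0.2,0,0,0,0],
    [1.3,-0.2,0,0,0,0],
    [1.3,-0.2,0,0,0,0],
  ],
)

```text
time_s: 26.72
eef_pos: [0.5786, -0.0494, 0.1005]
eef_rot: [0.859, 1.395, -0.859]
ft_force: [-0.0, 0.4, 0.1]
opening: 0.0169
```

```bash
python3 w.py w15; python3 go.py .5765 -.05 .101; python3 - <<'E'
from h import *
d=snap('top','t15');im=d['frame'][150:290,180:460];cv2.imwrite('pics/t15c.png',cv2.resize(im,None,fx=2.8,fy=2.8,interpolation=cv2.INTER_CUBIC)[:,:,::-1])
im=cv2.imread('pics/w15.png')[150:290,250:390];cv2.imwrite('pics/w15c.png',cv2.resize(im,None,fx=4,fy=4,interpolation=cv2.INTER_CUBIC))
E
python3 rod.py w.npz; python3 rel.py w.npz 576 -50 .056 23 2>/dev/null
```

```text
t 26.77 pos [ 0.5786 -0.0494  0.1005] open 17.2 F [ 0.3143  0.4681 -0.3366] shift [   0.5  -31.  -177.4] rot [-0.004  0.    -0.   ]
t 26.77 pos [ 0.5786 -0.0494  0.1005] open 17.2 F [ 0.3143  0.4681 -0.3366] shift [-0.5 -2.1 -0.4] rot [-0.004  0.    -0.   ]
w.npz 74 z range -24.442897557025265 -24.30400690299879 axis@-30 [-1.5868  0.7474] slope [-0.0033  0.0024] rms 0.21995367593939935 tip rel xy [-1.4834  0.6741] abs [577.0734 -48.7485] tip tool yz [-1.0208 -1.27  ]
foot (array([576.7138, -48.4062]), 58, np.float64(0.27703218054424344), np.float64(44.52976801450797))
shoulder (array([580.4458, -56.301 ]), 16, np.float64(2.109857127591638), np.float64(26.79063809835094))
post (array([576.038 , -48.9015]), 43, np.float64(0.7235487183512668), np.float64(13.529394656063266))
collar (array([576.6216, -48.5503]), 50, np.float64(0.7639347384362697), np.float64(22.548477830227466))
```

View pics/w15c.png

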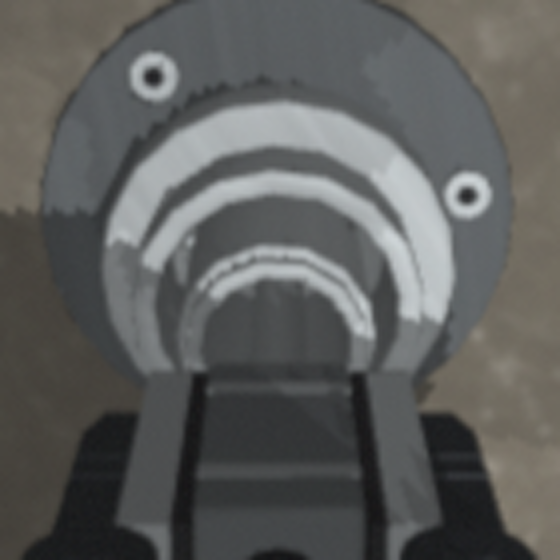

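View pics/t15c.png

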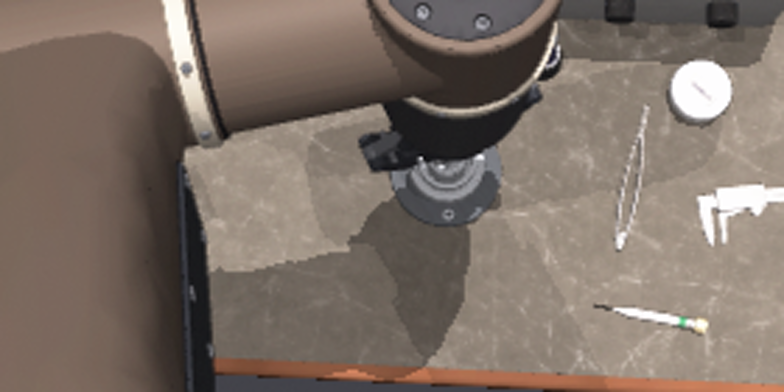

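```bash
python3 -c "
from rig import ticket,sense
print(ticket.finish_job()); s=sense(); print(s['time_s'],s['eef_pos'],s['ft_force'],s['opening'])"
```

```text
the job is handed in; nothing more can be done
None
the job is handed in; nothing more can be done
```

I handed the job in at about 27 s of the 61 s allowed. The probe was still held in the gripper inside the bore.

**Collars:** The wide collar was lowered in the grip until it met the shoulder (TCP 24.5 mm, about 10 N), then released. The narrow collar was lowered the same way onto the wide one (about 9 N, at the height expected) and released. Later side pictures showed both lying flat and concentric with the post.

**Probe:** I gripped it by its square head, lifted it out of the stand and lowered it upright into the bore. At the last check:
- **Centring:** by the wrist camera the rod was within about 0.5 mm of the post axis. The last usable side-camera estimate, made just before the final small lowering, put it within about 0.5 mm too.
- **Tilt:** the wrist camera's rod fits before it entered the bore showed at most about 0.2° of tilt.
- **Tip height:** about 39.5 mm above the table, worked out from the grasp height in the stand; the joint is at 40 mm. The wrist depth image suggested it could be about 1 mm higher. The tip itself is hidden in the bore, so I could not see it directly.
- **Contact:** the wrist force was close to zero, so nothing showed the rod touching the post.

**Disagreements:** The wrist camera read about 1.4 mm off sideways along the jaws. I corrected for it using the fingers' own position, and afterwards the cameras agreed to about 1–2 mm. The finger opening also read 1–3 mm below the true sizes of the parts.

No move was directed at the loupe, tin or screwdriver. The tin and screwdriver looked unmoved in the last top picture. The loupe, mostly hidden there by the arm, looked unmoved in the last side picture.

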